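Roll a lens barrel into its vee cradle, home it and clamp it

ROBOT

A 6-joint arm with a two-finger parallel gripper is mounted at the origin on the work surface. World frame = base frame: x ahead of the robot, y to its left, z up, the work surface at z = 0. Lengths are in m, angles in rad, forces in N, time in s.
With the tool pointing down it reaches from about 0.325 to 0.775 m from the base axis. Payload 9.3 kg.
Tool frame: the origin (TCP) lies between the finger pads; the fingertips stand 22 mm ahead of it and the grasp point (between the pads) lies 3 mm ahead of it; z points along the fingers, y is the direction in which the jaws open and shut (so a half turn about z gives the same grasp; the last joint's range is limited). The gripper opens to 85 mm and grips with 20 to 120 N. Pads are 22 mm wide; open, the fingers measure 114 mm over their backs; the gripper's body (76 mm by 85 mm) begins 54 mm behind the grasp point. The pads swing forward as they close: fully open they stand 13 mm farther back than shut.
Start: joints at [1, 0.259, 0.021, 1.334, 0, 1.418], TCP at [0.223, 0.503, 0.23] pointing down, gripper open.
Joint ranges: [-3.04, 3.04], [-0.91, 1.82], [-1.04, 1.36], [-1.92, 1.95], [-1.52, 1.45], [-3.14, 3.14]. Speed limits (rad/s): [2.22, 2.22, 2.79, 3.14, 3.14, 3.14].

INTERFACE

Orientations are given as a unit quaternion [x, y, z, w].
In Python, from cell import arm, eyes, workorder gives the robot as it stands. The module is installed in compiled form; this text tells all that it offers.
- The arm moves only by the tool play_rows, never from a script. Its argument "plan" is a list of rows, each a list of 3 entries, a list of its own where there are three numbers: the shift along the world's x, y, z in mm, then the turn, a rotation vector about the world's x, y, z in degrees, then the closure in counts, from 0 (fully open) to 255 (shut). In form: [[[tx, ty, tz], [rx, ry, rz], claw], ...]. A call has exactly 5 rows; each row is the pose to reach, as a shift and turn from the pose commanded when the call began; what a row does not reach only later rows make up. A row lasts 1/12 s, in which the tool goes at most 41.7 mm and 7.16 degrees, less where a joint would pass 70% of its speed; a pose out of reach is approached as far as the arm can. A call with a gripper value outside its range is refused whole. The fingers move at their own pace and stop on an object; the grip force is fixed at half the most. Time passes only in rows, so rows that repeat a pose let the fingers close, or fill a call up. It gives the time, the measured TCP pose, the force and the opening at its end, in the units of the state.
- arm.get_obs(): the state, without advancing time (a new reading comes with each control period).
- eyes.capture(name): name is "side" or "top" or "wrist"; returns a dict with "color" (400x640x3 uint8, red, green, blue), "depth" (400x640 float32, m along the optical axis (not along the pixel's ray), 0 where there is no reading), "mtx" (3x3 intrinsics, pixels), "R" (3x3) and "t" (3): a world point X has camera coordinates R X + t; the wrist camera has in their place "hand_eye" (4x4, takes a point from camera to tool coordinates, whose origin is the TCP and whose axes are the flange's). Camera axes: x right, y down, z forward; pixel columns grow to the right and rows downward; lengths in m; the calibration is good to about 2 mm. A picture is of the moment at which its call begins: read the wrist's pose just before it.
- workorder.hand_in(): hands the job in, once; it reports no verdict.
The state is a dict: "clock": time; "joint_positions": joint angles; "joint_vel": joint speeds; "joint_efforts": joint torques, N m; "eef_pos": TCP position; "eef_rot": TCP orientation; "contact_force": force on the tool from outside, world axes, zero at the start; "torque": the same for the moment, N m; "gripper_width": finger opening in m.
Only numpy, scipy, OpenCV 4.12 (cv2) and the standard library are available. Lean on these libraries where they do the work, as an engineer would, in place of code of your own. Each camera call takes 0.05 s, during which the arm holds its last target.

TASK

Roll the black lens barrel across the cradle's deck, over its brass edge, into the vee and let go so that it settles there by itself; do not lift it off the deck. Then slide it gently along the vee until its end presses against the red end stop, and push the red clamp knob down, firmly but gently, until the rubber foot is pressing on the barrel and stays pressed. Never push hard on the barrel (with the fingers, the stop or the clamp), leave the bottle, jar and beaker alone, and let go of everything at the end.

Things in the scene. Friction and masses are not known exactly. Their poses are not given: they have to be found in the camera images.
- cradle: Fixed grey vee cradle, 215 mm deep by 282 mm long (y from -170 to +112 mm). Origin on the bench right below the vee's axis; y runs along the vee towards the red stop, -x is the robot's side, z up. Its flat roll-in deck, top at z=50 mm, spans x=-145 to -22 mm, with a black edge rib 3 mm proud at x=-141. The 90 degree vee spans x=-22 to +34, apex at x=0, z=28; behind it a block up to z=62, x=70.
- edge (a point): Middle of the deck's edge, where the deck (marked by a flush brass strip 10 mm wide) ends and the vee's front flank begins: x=-22, y=0, z=50 mm in the cradle's frame (same axes). Once the barrel's axis is past this edge it rolls down about 14 mm into the vee by itself.
- vee_home (a point): Where the middle of the barrel's axis lies when it is seated in the vee and fully home against the stop: x=0, y=+35, z=56.3 mm in the cradle's frame (same axes). Anywhere along the vee a seated barrel has its axis at x=0, z=56.3 and its top at z=76.3 mm.
- bracket (a point): Top of the blue clamp bracket's arm above the vee's axis, x=0, y=+65, z=135 mm in the cradle's frame (same axes). The arm is 30 mm wide in y, 20 mm thick (underside at z=115), reaches over the vee from x=-22 to +66; its column stands behind the vee at x=44 to 66. Keep the gripper clear of it.
- barrel: Loose black lens barrel with brass rings, a plain cylinder 40 mm in diameter, 130 mm long, about 0.35 kg (varies by a third). Origin on its axis at mid-length; its y axis is the cylinder's axis (roughly along the cradle's y), x and z turn as it rolls. It starts lying on the deck, roughly parallel to the vee, rolls easily, and slides along the vee against 2 to 5 N of friction.
- stop: Fixed red end stop plate across the vee, 40 mm wide, 12 mm thick, from 38 to 86 mm above the bench. Origin at the centre of the face that the barrel's end must touch, y=+100 mm in the cradle's frame; same axes as the cradle. It and the barrel must not press on each other with more than 24 N, nor the fingers on the barrel.
- clamp: Clamp plunger in the bracket's arm: red round knob 34 mm across, 12 mm thick, on a steel stem, rubber foot below. Origin at the centre of the knob's flat top, z up. Slides straight down with 5 N drag, stays where left. The foot is screwed out by a length that differs each time, so it meets a seated barrel abruptly after 6 to 22 mm. 10 to 14 N in all on the knob clamps well; foot on barrel at most 24 N.
- spray: Bystander: white spray bottle, 36 mm across, 95 mm high, standing; origin at the centre of its underside. Leave it alone.
- jar: Bystander: amber jar with black cap, 56 mm across, 70 mm high, standing; origin at the centre of its underside. Leave it alone.
- beaker: Bystander: clear beaker, 64 mm across, 85 mm high, standing; origin at the centre of its underside. Leave it alone.
Not all that is in view belongs to the job. Leave any brown or orange look-alike of the barrel alone.

How it is judged:
On the way, in this order (a step that is already met when the one before it is completed fails the run):
1. the barrel lies in the vee, self-centred on both flanks and parallel to it, with the fingers off it (x of barrel in the frame of cradle between -0.002 and 0.002 m and z of barrel in the frame of cradle between 0.0535 and 0.0585 m and angle between the y axis of barrel and the y axis of cradle, either way round below 0.03 rad and contact force between each of the fingers, clamp and barrel below 0.1 N), for 0.2 s.
2. the barrel's end presses on the red stop while the clamp is still off it (contact force between barrel and stop above 1 N and x of barrel in the frame of cradle between -0.003 and 0.003 m and contact force between clamp and barrel below 0.1 N), for 0.1 s.
At the end, for the whole second after the job is handed in: The barrel rests in the vee, its axis within 2 mm sideways and 2.5 mm in height of the self-centred place and within 0.03 rad of parallel, its end within 2 mm of the stop, and the clamp's foot keeps pressing on it with more than 2 N; the barrel is at rest (x of barrel in the frame of cradle between -0.002 and 0.002 m and z of barrel in the frame of cradle between 0.0535 and 0.0585 m and angle between the y axis of barrel and the y axis of cradle, either way round below 0.03 rad and y of barrel in the frame of stop above -0.067 m and contact force between clamp and barrel above 2 N and linear speed of barrel below 0.01 m/s); the robot touches nothing.
It fails at once if the clamp presses on the barrel with more than 24 N (contact force between clamp and barrel above 24 N).
It fails at once if the fingers press on the barrel with more than 24 N (contact force between the fingers and barrel above 24 N).
It fails at once if the barrel is driven into the stop with more than 24 N (contact force between barrel and stop above 24 N).
It fails at once if the barrel is lifted clear of the deck (its axis more than 82 mm above the cradle's underside) or falls off the cradle (z of barrel in the frame of cradle above 0.082 m or z of barrel in the frame of cradle below 0.045 m).
It fails at once if the spray bottle, jar or beaker is moved more than 15 mm or tipped (distance of any of spray, jar, beaker from where it was at the start of the episode above 0.015 m or angle between any of spray, jar, beaker's own z axis and vertical above 0.5 rad).
It also fails if it takes over 72 s, if anything falls off the work surface, if the arm or the gripper's body presses on something with over 40 N, if the wrist force passes 120 N, or if a joint passes its speed limit or range.

## Working session

There is one attempt and no reset: what is moved stays moved. The work goes in short steps, Python scripts to look and compute and a tool call to move; the robot and the scene stay as the last step left them, time stands still between calls to the robot, and variables do not carry over. Pictures are saved under pics/ and viewed, and the job is handed in when it is done.

Besides the shell and the picture viewer there is one more tool, called after "Request:" as name(argument=value, ...) on one line, values as JSON. play_rows: Moves the arm, as the interface text tells. Its arguments: {"type":"object","properties":{"plan":{"type":"array"}},"required":["plan"]}

```bash
mkdir -p pics; ls; cat > h.py <<'E'
import numpy as np,cv2
from cell import arm,eyes,workorder
def snap(n,f):
    d=eyes.capture(n); cv2.imwrite(f,d["color"][:,:,::-1]); np.savez(''+n+'.npz',**d); return d
def load(n): return dict(np.load(''+n+'.npz'))
def w(d,u,v,r=1):
    z=d["depth"][v-r:v+r+1,u-r:u+r+1]; z=np.median(z[z>0])
    c=np.linalg.inv(d["mtx"])@[u,v,1]*z
    return d["R"].T@(c-d["t"])
E
python3 - <<'E'
from h import *
o=arm.get_obs(); print(o)
for n in("side","top"):
    d=snap(n,f"pics/{n}0.png"); print(n,d["mtx"],d["R"],d["t"])
E
```

```text
pics
{'clock': 0.0, 'joint_positions': array([1.00042663e+00, 2.59198430e-01, 2.07614550e-02, 1.33369391e+00,
       4.69296091e-05, 1.41820861e+00]), 'joint_vel': array([-0.00012541, -0.0018263 ,  0.00100215,  0.00114383,  0.00016994,
       -0.00037003]), 'joint_efforts': array([-2.17019653e-03, -5.55647457e+01,  3.44526994e+01,  1.39772191e-02,
       -2.25020090e-04,  9.32643616e-06]), 'eef_pos': array([0.2229874 , 0.50246524, 0.22896266]), 'eef_rot': array([ 2.07375096e-01,  9.78261276e-01, -6.15856971e-04, -2.57936577e-04]), 'contact_force': array([-0.7232453 , -0.0115635 ,  0.84049277]), 'torque': array([ 0.02072448, -0.00912624, -0.02714737]), 'gripper_width': 0.08517433987209354}
side [[398.13376345   0.         323.59777035]
 [  0.         398.13376345 201.36036065]
 [  0.           0.           1.        ]] [[-0.99898891 -0.04446845  0.00661113]
 [-0.03259027  0.61501569 -0.78784109]
 [ 0.03096812 -0.78725997 -0.61584309]] [0.53584315 0.14387945 1.23312305]
top [[411.57053502   0.         320.5383384 ]
 [  0.         411.57053502 200.02964734]
 [  0.           0.           1.        ]] [[ 0.01979496 -0.99948594 -0.02521915]
 [-0.98453377 -0.01509473 -0.17454343]
 [ 0.17407302  0.02828418 -0.98432646]] [-0.00969586  0.54568833  1.20676003]
```

View pics/side0.png

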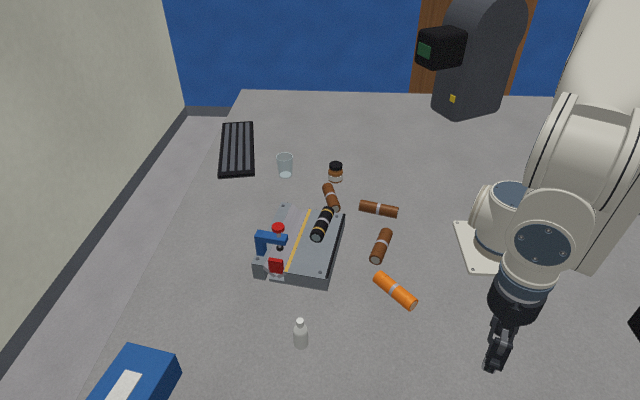

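View pics/top0.png

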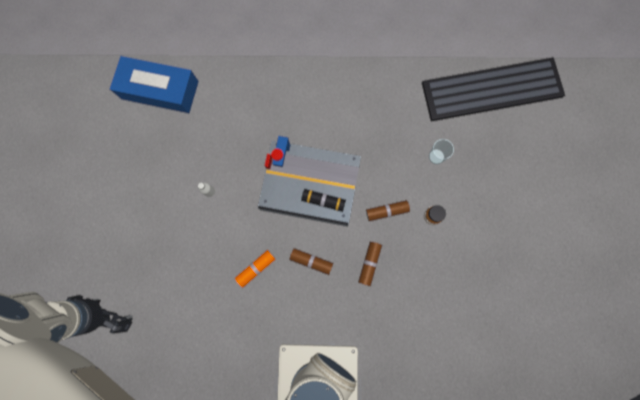

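The black barrel with brass rings on the deck is at top (323,200) and side (322,223). Five others don't fit: the brown cylinders at top (388,211), (311,262) and (370,263), the orange one at (255,269), and the dark round jar cap at (436,214). I'll confirm in an enlarged crop.

```bash
python3 - <<'E'
from h import *
d=load("top"); c=d["color"][125:235,245:375,::-1]
cv2.imwrite("pics/topc.png",cv2.resize(c,None,fx=6,fy=5.4,interpolation=cv2.INTER_CUBIC) if 0 else cv2.resize(c,None,fx=5,fy=5,interpolation=cv2.INTER_CUBIC))
d=load("side"); c=d["color"][195:295,240:360,::-1]
cv2.imwrite("pics/sidec.png",cv2.resize(c,None,fx=5,fy=5,interpolation=cv2.INTER_CUBIC))
E
```

```text
(no output)
```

View pics/topc.png

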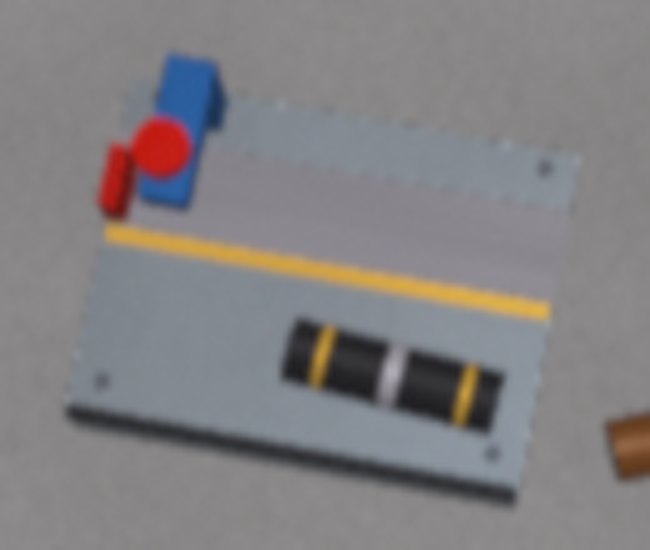

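View pics/sidec.png

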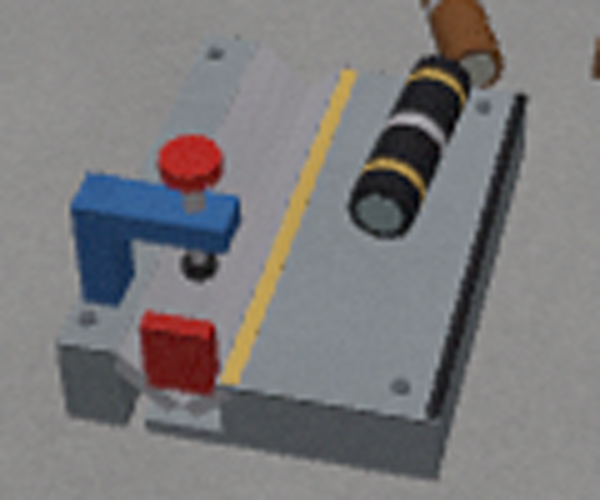

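```bash
cat > fit.py <<'E'
from h import *
from scipy.optimize import least_squares
T=load("top");S=load("side")
def proj(d,X):
    c=d["R"]@X+d["t"]; p=d["mtx"]@c; return p[:2]/p[2]
P=[ # cradle mm, cam, crop px
((-22,112,50),T,(108,227)),((-22,-170,50),T,(550,304)),((-32,112,50),T,(106,241)),((-32,-170,50),T,(548,319)),
((70,-170,62),T,(580,158)),((-145,112,53),T,(72,407)),((-145,-170,53),T,(516,490)),
((-22,112,50),S,(223,383)),((-32,112,50),S,(240,385)),((-32,-170,50),S,(356,71)),((-22,-170,50),S,(343,70)),
((-145,112,53),S,(437,417)),((-145,-170,53),S,(526,97)),((70,112,62),S,(58,342)),
]
obs=[]
for c,d,p in P:
    off=np.array([245,125] if d is T else [240,195]); obs.append(off+(np.array(p)+.5)/5-.5)
def cr(q,c):
    x,y,a=q[:3];R=np.array([[np.cos(a),-np.sin(a),0],[np.sin(a),np.cos(a),0],[0,0,1]])
    return R@(np.array(c)/1000.)+[x,y,0]
def res(q): return np.concatenate([proj(d,cr(q,c))-o for (c,d,p),o in zip(P,obs)])
if __name__=="__main__":
    r=least_squares(res,[.5,0,0],loss='soft_l1'); q=r.x; print(q,np.degrees(q[2])); print(res(q).reshape(-1,2).round(2))
    for sel in (T,S):
        f=lambda q:np.concatenate([proj(d,cr(q,c))-o for (c,d,p),o in zip(P,obs) if d is sel])
        print(least_squares(f,q).x)
    np.save('q.npy',q)
    # barrel via plane z=.05 + .02 axis : use both cams
    # silhouette end centres (axis projection) top crop
    def ray(d,p,z):
        v=d["R"].T@(np.linalg.inv(d["mtx"])@[*p,1]);o=-d["R"].T@d["t"];return o+v*(z-o[2])/v[2]
    def inv(X):
        a=q[2];R=np.array([[np.cos(a),np.sin(a)],[-np.sin(a),np.cos(a)]]);return (R@(X[:2]-q[:2]))*1000
    for p in [(299,321),(283,380),(502,372),(490,431),(291,350),(496,402)]:
        X=ray(T,np.array([245,125])+(np.array(p)+.5)/5-.5,.07);print(p,X.round(4),inv(X).round(1))
    for p,z in [((162,148),.16)]:
        X=ray(T,np.array([245,125])+(np.array(p)+.5)/5-.5,z);print(p,X.round(4),inv(X).round(1))
    for p,z in [((190,157),.165)]:
        X=ray(S,np.array([240,195])+(np.array(p)+.5)/5-.5,z);print('knob side',p,X.round(4),inv(X).round(1))
    for u,v in [(190,150),(190,160),(380,190)]:
        u=round(240+u/5);v=round(195+v/5);X=w(S,u,v);print('depth side',X.round(4),inv(X).round(1))
    X=w(T,245+32,125+30);print('knob top depth',X.round(4),inv(X).round(1))
    for u,v in [(323,200),(310,198),(338,203)]:
        X=w(T,u,v);print('bar top',X.round(4),inv(X).round(1))
E
python3 fit.py
```

```text
[ 0.64208744  0.0591842  -0.16476385] -9.44027335476317
[[-1.08 -0.52]
 [ 0.5  -0.03]
 [-1.35 -0.22]
 [ 0.35  0.13]
 [-0.19 -0.55]
 [-2.38  1.96]
 [ 0.41  2.05]
 [-0.81 -0.08]
 [-0.68  0.11]
 [ 0.17 -0.71]
 [-0.2  -0.93]
 [ 0.6  -0.23]
 [ 0.31 -1.87]
 [-0.29 -0.25]]
[ 0.64358313  0.0574784  -0.16718155]
[ 0.64149922  0.06092767 -0.16539077]
(299, 321) [0.5755 0.0486 0.07  ] [-64.  -21.4]
(283, 380) [0.5392 0.0572 0.07  ] [-101.1  -18.8]
(502, 372) [ 0.5461 -0.0738  0.07  ] [ -72.9 -147. ]
(490, 431) [ 0.5103 -0.067   0.07  ] [-109.3 -146.1]
(291, 350) [0.5576 0.0529 0.07  ] [-82.3 -20.1]
(496, 402) [ 0.5279 -0.0704  0.07  ] [ -91.4 -146.6]
(162, 148) [0.656  0.1228 0.16  ] [ 3.3 65. ]
knob side (190, 157) [0.6546 0.1186 0.165 ] [ 2.6 60.7]
depth side [0.6525 0.1229 0.1725] [-0.2 64.6]
depth side [0.6513 0.1311 0.1727] [-2.7 72.5]
depth side [0.5565 0.0557 0.0868] [-83.9 -17.5]
knob top depth [0.651  0.1214 0.1692] [-1.4 62.8]
bar top [ 0.5387 -0.0085  0.0888] [-90.8 -83.7]
bar top [0.5444 0.03   0.0874] [-91.6 -44.8]
bar top [ 0.5304 -0.0528  0.0894] [ -91.9 -128.8]
```

The crop confirms it: the black cylinder with two brass rings lies on the deck at cradle x≈-87, y≈-83, skewed about 4°. I'll push with the jaws open along the cradle's y, so the two fingers square the barrel up as it rolls. First I move above and behind it.

Request:
play_rows(plan=[[[19, -34, 0], [0, 0, 1], 0], [[38, -67, 0], [0, 0, 2], 0], [[57, -101, 0], [0, 0, 3], 0], [[76, -134, 0], [0, 0, 4], 0], [[94, -168, 0], [0, 0, 5], 0]])

```text
clock: 0.52
eef_pos: [0.3175, 0.3331, 0.2293]
eef_rot: [0.164, 0.986, -0.0, -0.0]
contact_force: [1.1, 1.0, -0.6]
gripper_width: 0.0854
```

Request:
play_rows(plan=[[[19, -34, 0], [0, 0, 1], 0], [[38, -67, 0], [0, 0, 2], 0], [[57, -101, 0], [0, 0, 3], 0], [[76, -134, 0], [0, 0, 4], 0], [[94, -168, 0], [0, 0, 5], 0]])

```text
clock: 0.93
eef_pos: [0.4116, 0.1649, 0.2295]
eef_rot: [0.121, 0.993, 0.0, -0.0]
contact_force: [1.4, 0.8, -0.0]
gripper_width: 0.0854
```

Request:
play_rows(plan=[[[19, -34, 0], [0, 0, 1], 0], [[38, -67, 0], [0, 0, 2], 0], [[57, -101, 0], [0, 0, 3], 0], [[76, -134, 0], [0, 0, 4], 0], [[94, -168, 0], [0, 0, 4.5], 0]])

```text
clock: 1.35
eef_pos: [0.5057, -0.0032, 0.2294]
eef_rot: [0.082, 0.997, 0.0, -0.0]
contact_force: [0.6, 0.9, -0.2]
gripper_width: 0.0855
```

```bash
python3 - <<'E'
from h import *
o=arm.get_obs();d=snap("wrist","pics/w1.png");print(o["eef_pos"],o["eef_rot"],d["hand_eye"],d["mtx"]);np.savez('wp.npz',p=o["eef_pos"],r=o["eef_rot"])
E
```

```text
[ 0.5056669  -0.00319658  0.22936825] [ 8.19010140e-02  9.96640454e-01  6.25400745e-05 -1.58278256e-04] [[ 7.04385270e-05 -9.56544790e-01 -2.91585423e-01  7.28974670e-02]
 [ 9.99999991e-01  1.01013786e-04 -8.98045030e-05 -3.43997450e-04]
 [ 1.15356177e-04 -2.91585414e-01  9.56544789e-01 -1.43830187e-01]
 [ 0.00000000e+00  0.00000000e+00  0.00000000e+00  1.00000000e+00]] [[304.08443733   0.         314.47044957]
 [  0.         304.08443733 195.60219025]
 [  0.           0.           1.        ]]
```

View pics/w1.png

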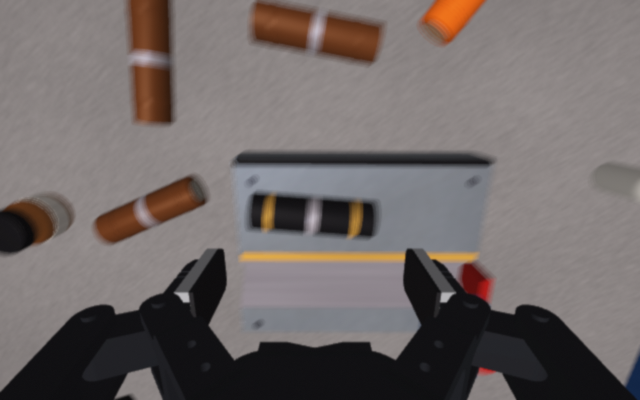

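```bash
cat >> h.py <<'E'
from scipy.spatial.transform import Rotation as Ro
def wray(d,pos,rot,p,z):
    H=d["hand_eye"];R=Ro.from_quat(rot).as_matrix()
    v=R@H[:3,:3]@(np.linalg.inv(d["mtx"])@[*p,1]);o=R@H[:3,3]+pos
    return o+v*(z-o[2])/v[2]
E
python3 - <<'E'
from h import *
d=load("wrist")
c=d["color"][140:350,220:510,::-1];cv2.imwrite("pics/w1c.png",cv2.resize(c,None,fx=2.7,fy=2.7,interpolation=cv2.INTER_CUBIC))
E
```

```text
(no output)
```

View pics/w1c.png

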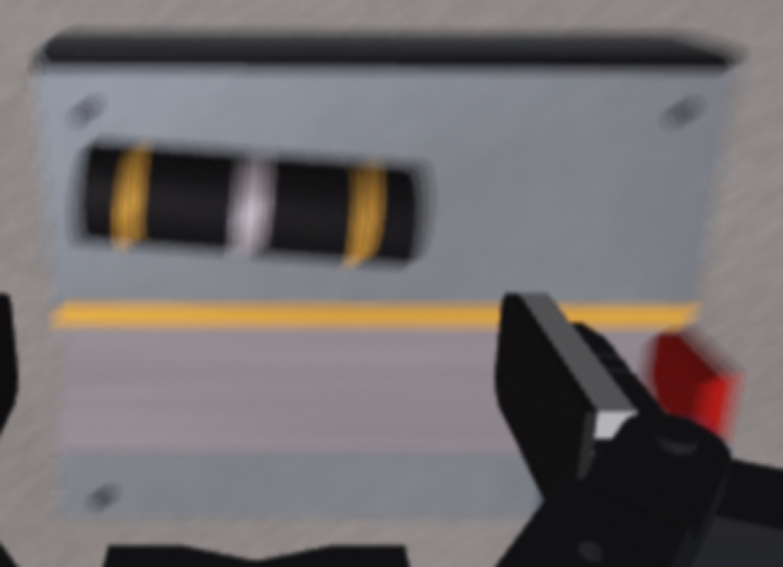

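```bash
python3 - <<'E'
from h import *
d=load("wrist");o=np.load('wp.npz');q=np.load('q.npy')
a=q[2];R=np.array([[np.cos(a),np.sin(a)],[-np.sin(a),np.cos(a)]])
for n,p,z in [("edgeL",(52,327),.05),("edgeR",(696,325),.05),("edgeL2",(58,303),.05),("edgeR2",(700,302),.05),("ribL",(36,66),.053),("ribR",(735,66),.053),
 ("barL upper",(92,145),.07),("barL lower",(85,238),.07),("barR up",(420,165),.07),("barR low",(412,262),.07)]:
    X=wray(d,o['p'],o['r'],(np.array(p)+.5)/2.7-.5+[220,140],z);print(n,X.round(4),(R@(X[:2]-q[:2])*1000).round(1))
E
```

```text
edgeL [ 0.5961 -0.1095  0.05  ] [ -17.7 -174. ]
edgeR [0.6414 0.1702 0.05  ] [-18.9 109.4]
edgeL2 [ 0.5851 -0.1042  0.05  ] [ -29.4 -170.5]
edgeR2 [0.6303 0.172  0.05  ] [-30.1 109.4]
ribL [ 0.4811 -0.0876  0.053 ] [-134.7 -171.2]
ribR [0.5262 0.185  0.053 ] [-135.   105.1]
barL upper [ 0.5121 -0.0686  0.07  ] [-107.2 -147.4]
barL lower [ 0.5495 -0.0799  0.07  ] [ -68.5 -152.4]
barR up [0.5408 0.0552 0.07  ] [-99.2 -20.6]
barR low [0.5812 0.0476 0.07  ] [-58.2 -21.4]
```

Request:
play_rows(plan=[[[-6, 1, -30], [0, 0, 0], 0], [[-6, 1, -60], [0, 0, 0], 0], [[-6, 1, -90], [0, 0, 0], 0], [[-6, 1, -120], [0, 0, 0], 0], [[-6, 1, -139], [0, 0, 0], 0]])

```text
clock: 1.82
eef_pos: [0.4977, -0.0001, 0.0877]
eef_rot: [0.082, 0.997, 0.0, -0.002]
contact_force: [0.9, -0.4, -0.6]
gripper_width: 0.0851
```

```bash
python3 - <<'E'
from h import *
o=arm.get_obs();print(o["eef_pos"],o["contact_force"])
d=snap("side","pics/s2.png")
c=d["color"][160:280,230:370,::-1];cv2.imwrite("pics/s2c.png",cv2.resize(c,None,fx=5,fy=5,interpolation=cv2.INTER_CUBIC))
o=arm.get_obs();snap("wrist","pics/w2.png");np.savez('wp.npz',p=o["eef_pos"],r=o["eef_rot"])
E
```

```text
[ 4.97705807e-01 -1.47374130e-04  8.77208400e-02] [ 0.93200095 -0.35097791 -0.58164304]
```

View pics/s2c.png

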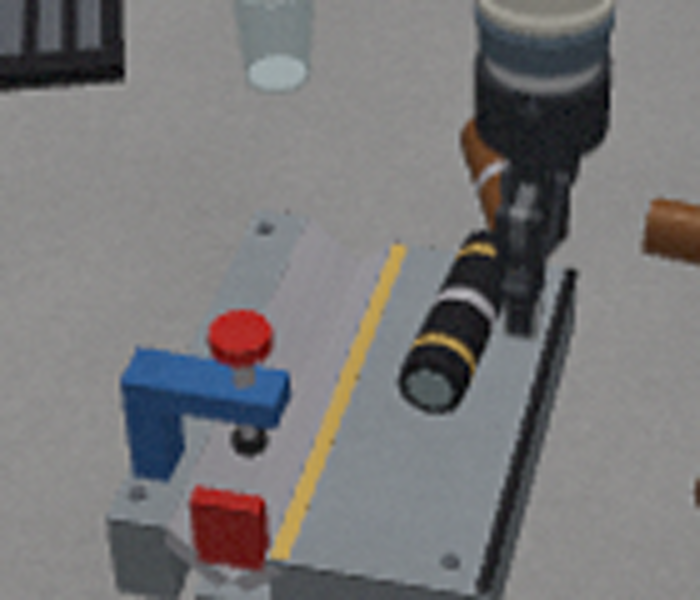

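View pics/w2.png

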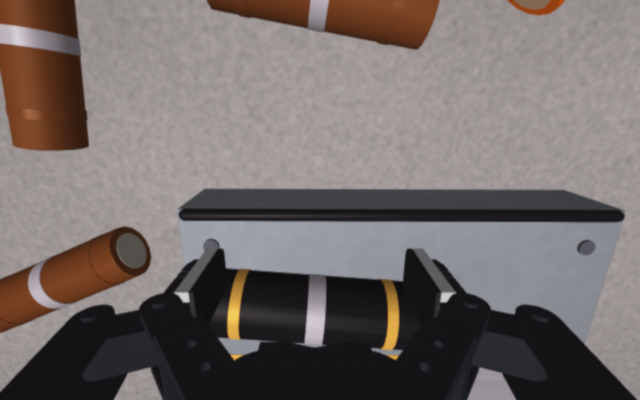

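```bash
python3 - <<'E'
from h import *
d=load("side");q=np.load('q.npy')
R0=Ro.from_quat(np.load('wp.npz')['r']).as_matrix();p0=np.load('wp.npz')['p']
a=q[2];R=np.array([[np.cos(a),np.sin(a)],[-np.sin(a),np.cos(a)]])
print('tool cradle',R@(p0[:2]-q[:2])*1000)
c=(-d["R"].T@d["t"])
for pc in [(520,333),(508,332),(532,334)]:
  p=np.array([230,160])+(np.array(pc)+.5)/5-.5
  v=d["R"].T@(np.linalg.inv(d["mtx"])@[*p,1])
  for z in (.055,.06,.065,.07,.075,.08):
    X=c+v*(z-c[2])/v[2];print(z,(R@(X[:2]-q[:2])*1000).round(1),end=' ')
  print()
E
```

```text
tool cradle [-134.00872699  -82.19213623]
0.055 [-122.   -92.9] 0.06 [-123.   -87.3] 0.065 [-123.9  -81.7] 0.07 [-124.9  -76.2] 0.075 [-125.8  -70.6] 0.08 [-126.8  -65.1] 
0.055 [-114.6  -92.2] 0.06 [-115.6  -86.6] 0.065 [-116.6  -81.1] 0.07 [-117.6  -75.5] 0.075 [-118.6  -70. ] 0.08 [-119.6  -64.4] 
0.055 [-129.4  -93.5] 0.06 [-130.3  -88. ] 0.065 [-131.2  -82.4] 0.07 [-132.1  -76.8] 0.075 [-133.   -71.3] 0.08 [-133.9  -65.7]
```

```bash
python3 - <<'E'
from h import *
d=load("side");q=np.load('q.npy')
a=q[2];R=np.array([[np.cos(a),np.sin(a)],[-np.sin(a),np.cos(a)]])
for u,v in [(334,215),(334,220),(334,222),(333,224),(334,225),(334,226),(334,228),(338,226),(318,225)]:
    X=w(d,u,v,0);print(u,v,X.round(4),(R@(X[:2]-q[:2])*1000).round(1))
c=d["color"][185:240,300:360,::-1];cv2.imwrite("pics/s2d.png",cv2.resize(c,None,fx=10,fy=10,interpolation=cv2.INTER_CUBIC))
E
```

```text
334 215 [0.506  0.0536 0.1552] [-133.4  -27.8]
334 220 [0.5055 0.0736 0.154 ] [-137.1   -8.2]
334 222 [0.5054 0.0599 0.1349] [-135.   -21.7]
333 224 [0.508  0.0592 0.1267] [-132.3  -22. ]
334 225 [0.5051 0.0548 0.1192] [-134.4  -26.7]
334 226 [0.505  0.0582 0.1184] [-135.   -23.5]
334 228 [0.5049 0.0478 0.1015] [-133.5  -33.8]
338 226 [ 0.4929 -0.0194  0.0503] [-134.2 -101.9]
318 225 [0.5525 0.0232 0.0892] [-82.5 -50.2]
```

View pics/s2d.png

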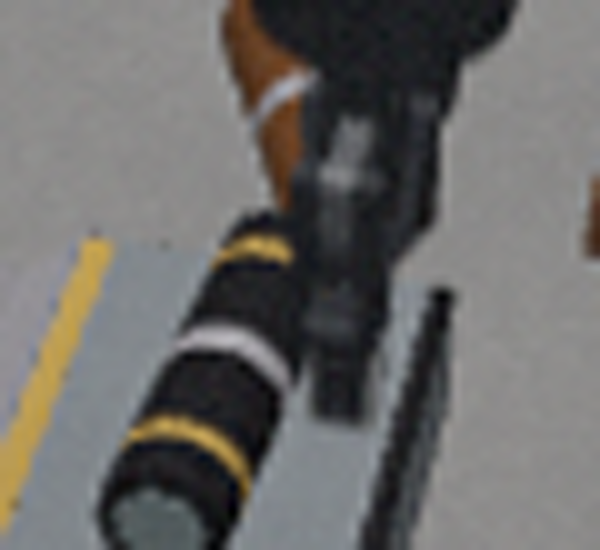

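```bash
python3 - <<'E'
from h import *
d=load("wrist");H=d["hand_eye"]
K=np.linalg.inv(d["mtx"])
for u,v in [(218,254),(215,260),(210,270),(205,290),(195,285),(412,254),(418,262),(425,275),(435,285),(316,300)]:
    z=d["depth"][v,u];c=K@[u,v,1]*z;t=H[:3,:3]@c+H[:3,3];print(u,v,z,(t*1000).round(1))
c=d["color"][220:370,140:320,::-1];cv2.imwrite("pics/w2c.png",cv2.resize(c,None,fx=4,fy=4,interpolation=cv2.INTER_CUBIC))
E
```

```text
218 254 0.1344323 [  9.  -43.  -22.8]
215 260 0.13015293 [  8.6 -42.9 -27.4]
210 270 0.12421966 [  7.6 -43.  -33.9]
205 290 0.11868558 [  3.  -43.1 -41.1]
195 285 0.11053856 [  9.6 -43.8 -47.6]
412 254 0.1337112 [  9.3  42.5 -23.4]
418 262 0.12665726 [  9.5  42.8 -30.7]
425 275 0.11879893 [  8.6  42.8 -39.2]
435 285 0.1097942 [ 10.   43.2 -48.2]
316 300 0.17048745 [-32.8   0.5   2.2]
```

View pics/w2c.png

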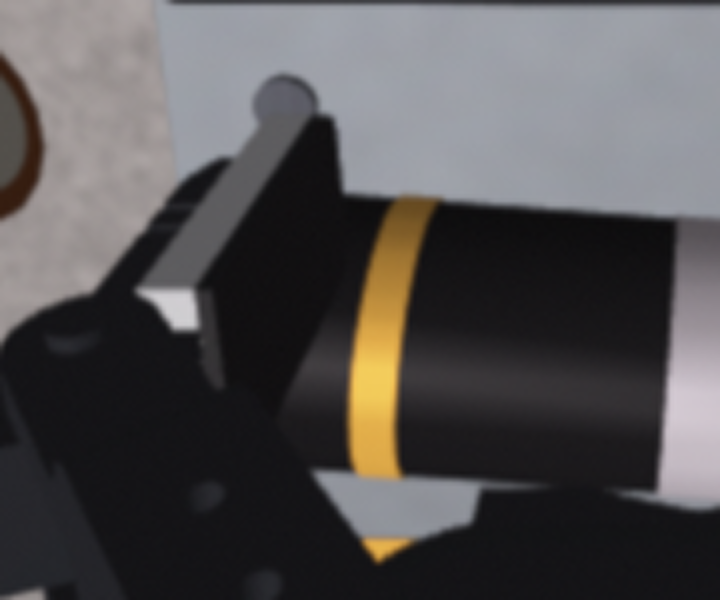

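The open fingertips measure about 18 mm behind the TCP, in both the wrist depth and the side view. That disagrees with the data sheet, so I'll go down in stages and check.

Request:
play_rows(plan=[[[0, 0, -4], [0, 0, 0], 0], [[0, 0, -8], [0, 0, 0], 0], [[0, 0, -12], [0, 0, 0], 0], [[0, 0, -16], [0, 0, 0], 0], [[0, 0, -16], [0, 0, 0], 0]])

```text
clock: 2.33
eef_pos: [0.4991, -0.0003, 0.0744]
eef_rot: [0.082, 0.997, -0.0, 0.0]
contact_force: [-0.2, 0.1, -0.2]
gripper_width: 0.0856
```

```bash
python3 - <<'E'
from h import *
o=arm.get_obs();print(o["eef_pos"],o["contact_force"],o["joint_positions"])
d=snap("side","pics/s3.png")
c=d["color"][170:250,280:370,::-1];cv2.imwrite("pics/s3c.png",cv2.resize(c,None,fx=7,fy=7,interpolation=cv2.INTER_CUBIC))
o=arm.get_obs();d=snap("wrist","pics/w3.png");np.savez('wp.npz',p=o["eef_pos"],r=o["eef_rot"])
c=d["color"][200:400,140:500,::-1];cv2.imwrite("pics/w3c.png",cv2.resize(c,None,fx=2.2,fy=2.2,interpolation=cv2.INTER_CUBIC))
E
```

```text
[ 4.99121091e-01 -2.71340992e-04  7.44492408e-02] [-0.16511068  0.11916862 -0.22818677] [-1.68825859e-01  2.72341753e-01 -3.78622343e-01  9.19740730e-01
 -8.95249897e-06 -4.15755355e-03]
```

View pics/s3c.png

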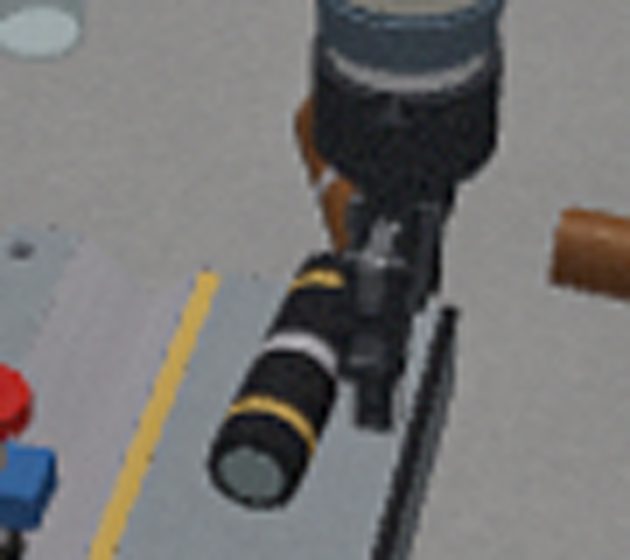

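View pics/w3c.png

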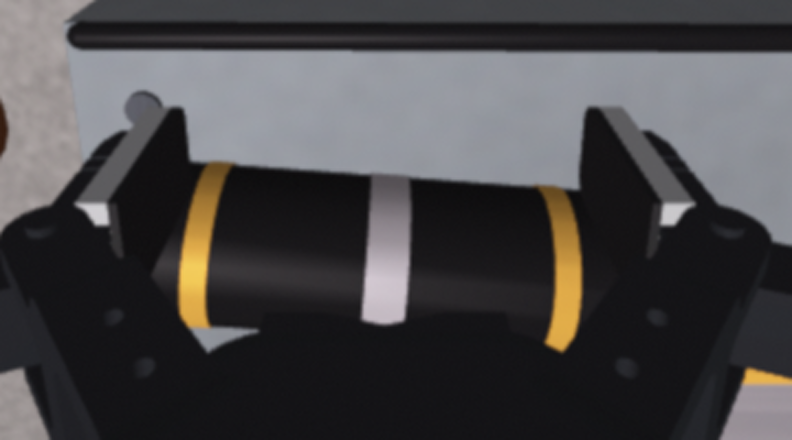

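Request:
play_rows(plan=[[[0, 0, -5], [0, 0, 0], 0], [[0, 0, -10], [0, 0, 0], 0], [[0, 0, -15], [0, 0, 0], 0], [[0, 0, -20], [0, 0, 0], 0], [[0, 0, -20], [0, 0, 0], 0]])

```text
clock: 2.85
eef_pos: [0.4985, -0.0002, 0.0534]
eef_rot: [0.082, 0.997, 0.0, -0.001]
contact_force: [-0.7, 0.3, -0.1]
gripper_width: 0.085
```

```bash
python3 - <<'E'
from h import *
o=arm.get_obs();print(o["eef_pos"],o["contact_force"])
d=snap("side","pics/s4.png")
c=d["color"][170:250,280:370,::-1];cv2.imwrite("pics/s4c.png",cv2.resize(c,None,fx=7,fy=7,interpolation=cv2.INTER_CUBIC))
o=arm.get_obs();d=snap("wrist","pics/w4.png");np.savez('wp.npz',p=o["eef_pos"],r=o["eef_rot"])
c=d["color"][200:400,140:500,::-1];cv2.imwrite("pics/w4c.png",cv2.resize(c,None,fx=2.2,fy=2.2,interpolation=cv2.INTER_CUBIC))
E
```

```text
[ 4.98487489e-01 -2.45333938e-04  5.33546647e-02] [-0.7253292   0.33560677 -0.14220793]
```

View pics/s4c.png

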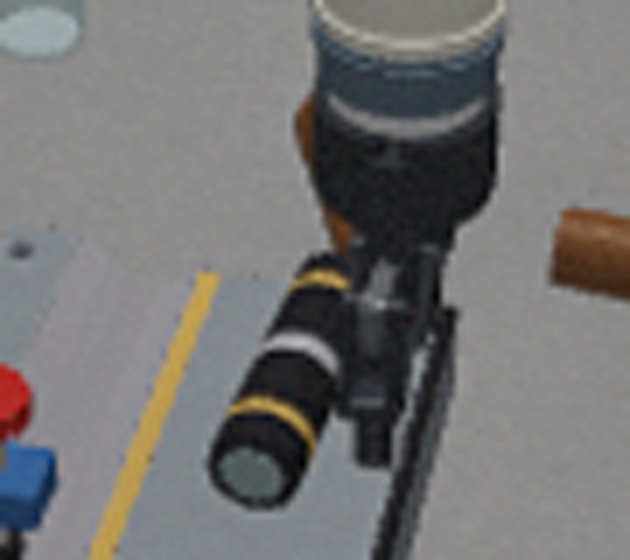

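View pics/w4c.png

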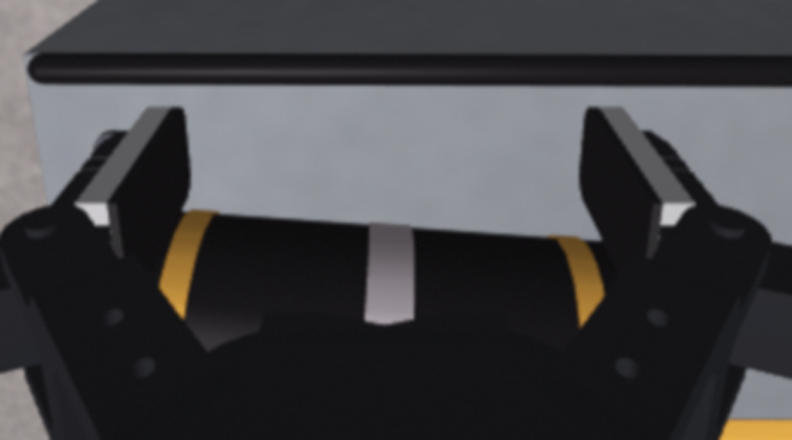

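```bash
python3 - <<'E'
from h import *
d=load("side");q=np.load('q.npy');W=np.load('wp.npz')
a=q[2];R=np.array([[np.cos(a),np.sin(a)],[-np.sin(a),np.cos(a)]])
print('tool cradle',R@(W['p'][:2]-q[:2])*1000)
c=(-d["R"].T@d["t"])
for p in [(333.1,236.3)]:
  v=d["R"].T@(np.linalg.inv(d["mtx"])@[*p,1])
  for z in (.055,.06,.065,.07,.075,.08):
    X=c+v*(z-c[2])/v[2];print(z,(R@(X[:2]-q[:2])*1000).round(1),end=' ')
d=load("wrist");H=d["hand_eye"];K=np.linalg.inv(d["mtx"])
for u,v in [(221,252),(223,260),(223,270),(223,280),(408,255),(407,275),(407,285),(316,303),(316,308)]:
    z=d["depth"][v,u];t=H[:3,:3]@(K@[u,v,1]*z)+H[:3,3];print(u,v,(t*1000).round(1))
E
```

```text
tool cradle [-131.68245948  -82.14870902]
0.055 [-129.1  -48. ] 0.06 [-130.   -42.7] 0.065 [-130.9  -37.4] 0.07 [-131.8  -32.1] 0.075 [-132.7  -26.8] 0.08 [-133.6  -21.6] 221 252 [  7.7 -43.1 -18.4]
223 260 [  2.7 -43.1 -16.8]
223 270 [ -2.3 -43.4 -17.2]
223 280 [ -7.1 -43.5 -18.1]
408 255 [  6.7  42.2 -19.4]
407 275 [ -2.8  42.2 -20.7]
407 285 [ -7.9  42.6 -21. ]
316 303 [-26.    0.4  -9.7]
316 308 [-24.6   0.4 -15.5]
```

Request:
play_rows(plan=[[[0, 0, -1.5], [0, 0, 0], 0], [[0, 0, -3], [0, 0, 0], 0], [[0, 0, -4.5], [0, 0, 0], 0], [[0, 0, -6], [0, 0, 0], 0], [[0, 0, -6], [0, 0, 0], 0]])

```text
clock: 3.37
eef_pos: [0.499, -0.0003, 0.0483]
eef_rot: [0.082, 0.997, 0.0, -0.0]
contact_force: [-0.4, 0.8, -0.1]
gripper_width: 0.0852
```

Request:
play_rows(plan=[[[4, -0.7, -1], [0, 0, 0], 0], [[8, -1.3, -2], [0, 0, 0], 0], [[11, -1.8, -3], [0, 0, 0], 0], [[14, -2.3, -3], [0, 0, 0], 0], [[17, -2.8, -3], [0, 0, 0], 0]])

```text
clock: 3.78
eef_pos: [0.5165, -0.0032, 0.0455]
eef_rot: [0.082, 0.997, 0.0, -0.0]
contact_force: [0.2, 1.0, 0.3]
gripper_width: 0.0857
```

```bash
python3 - <<'E'
from h import *
o=arm.get_obs();print(o["eef_pos"],o["contact_force"])
d=snap("top","pics/t5.png")
c=d["color"][125:235,245:375,::-1];cv2.imwrite("pics/t5c.png",cv2.resize(c,None,fx=4,fy=4,interpolation=cv2.INTER_CUBIC))
d=snap("side","pics/s5.png")
c=d["color"][170:270,270:370,::-1];cv2.imwrite("pics/s5c.png",cv2.resize(c,None,fx=5,fy=5,interpolation=cv2.INTER_CUBIC))
E
```

```text
[ 0.51652814 -0.00318301  0.04546285] [0.21439475 0.96122397 0.27630225]
```

View pics/s5c.png

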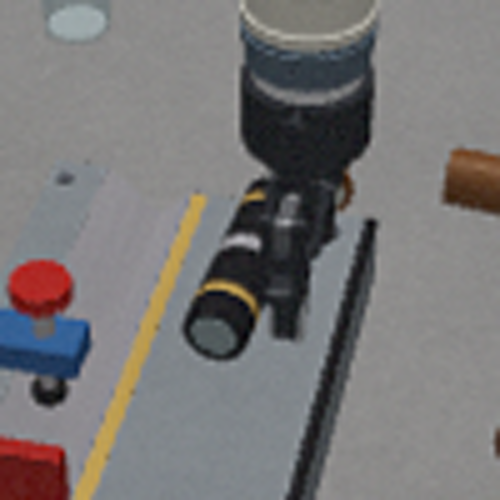

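Request:
play_rows(plan=[[[3, -0.5, 0], [0, 0, 0], 0], [[6, -1, 0], [0, 0, 0], 0], [[9, -1.5, 0], [0, 0, 0], 0], [[12, -2, 0], [0, 0, 0], 0], [[15, -2.5, 0], [0, 0, 0], 0]])

```text
clock: 4.3
eef_pos: [0.5315, -0.0057, 0.0456]
eef_rot: [0.082, 0.997, 0.0, 0.0]
contact_force: [-0.8, -0.1, 0.1]
gripper_width: 0.085
```

Request:
play_rows(plan=[[[3, -0.5, 0], [0, 0, 0], 0], [[6, -1, 0], [0, 0, 0], 0], [[9, -1.5, 0], [0, 0, 0], 0], [[12, -2, 0], [0, 0, 0], 0], [[15, -2.5, 0], [0, 0, 0], 0]])

```text
clock: 4.72
eef_pos: [0.5464, -0.0082, 0.0455]
eef_rot: [0.082, 0.997, 0.0, -0.0]
contact_force: [-0.6, 0.1, 0.7]
gripper_width: 0.0851
```

```bash
python3 - <<'E'
from h import *
o=arm.get_obs();print(o["eef_pos"],o["contact_force"])
d=snap("side","pics/s6.png")
c=d["color"][170:270,270:370,::-1];cv2.imwrite("pics/s6c.png",cv2.resize(c,None,fx=5,fy=5,interpolation=cv2.INTER_CUBIC))
E
```

```text
[ 0.54642829 -0.00815981  0.04554672] [-0.61865707  0.11937487  0.70834472]
```

View pics/s6c.png

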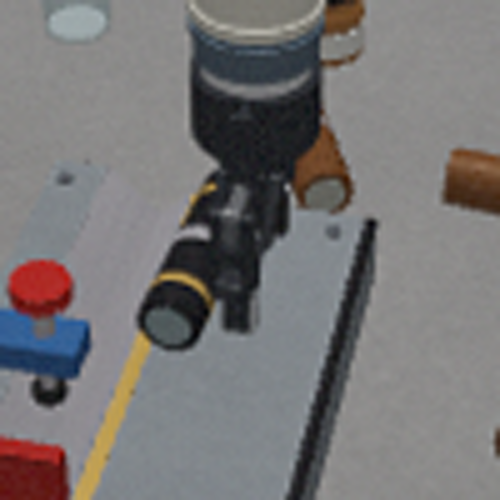

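Request:
play_rows(plan=[[[3, -0.5, 0], [0, 0, 0], 0], [[6, -1, 0], [0, 0, 0], 0], [[9, -1.5, 0], [0, 0, 0], 0], [[12, -2, 0], [0, 0, 0], 0], [[15, -2.5, 0], [0, 0, 0], 0]])

```text
clock: 5.18
eef_pos: [0.5615, -0.0107, 0.0456]
eef_rot: [0.082, 0.997, 0.0, 0.0]
contact_force: [-0.8, 0.4, -0.3]
gripper_width: 0.0854
```

Request:
play_rows(plan=[[[2, -0.3, 0], [0, 0, 0], 0], [[4, -0.6, 0], [0, 0, 0], 0], [[6, -1, 0], [0, 0, 0], 0], [[8, -1.3, 0], [0, 0, 0], 0], [[10, -1.6, 0], [0, 0, 0], 0]])

```text
clock: 5.6
eef_pos: [0.5713, -0.0122, 0.0456]
eef_rot: [0.082, 0.997, 0.0, -0.0]
contact_force: [-0.4, -0.5, 0.6]
gripper_width: 0.085
```

```bash
python3 - <<'E'
from h import *
o=arm.get_obs();print(o["eef_pos"],o["contact_force"])
d=snap("side","pics/s7.png")
c=d["color"][170:270,270:370,::-1];cv2.imwrite("pics/s7c.png",cv2.resize(c,None,fx=5,fy=5,interpolation=cv2.INTER_CUBIC))
E
```

```text
[ 0.57130919 -0.0122283   0.0455674 ] [-0.40990603 -0.53195978  0.55726006]
```

View pics/s7c.png

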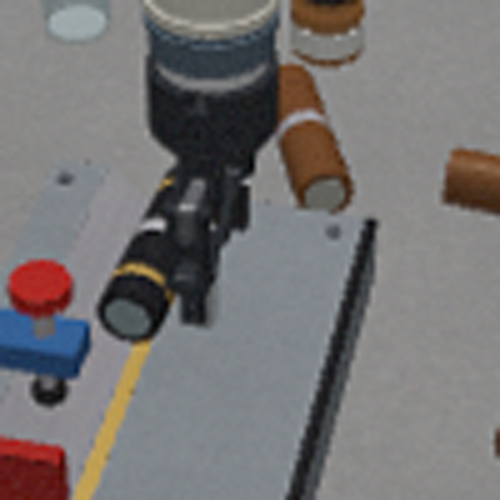

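Request:
play_rows(plan=[[[1.5, -0.25, 0], [0, 0, 0], 0], [[3, -0.5, 0], [0, 0, 0], 0], [[4.5, -0.7, 0], [0, 0, 0], 0], [[6, -1, 0], [0, 0, 0], 0], [[7.5, -1.2, 0], [0, 0, 0], 0]])

```text
clock: 6.07
eef_pos: [0.5788, -0.0135, 0.0456]
eef_rot: [0.082, 0.997, -0.0, -0.0]
contact_force: [-0.6, 0.2, 0.5]
gripper_width: 0.0855
```

```bash
python3 - <<'E'
from h import *
o=arm.get_obs();print(o["eef_pos"],o["contact_force"])
d=snap("side","pics/s8.png")
c=d["color"][170:270,270:370,::-1];cv2.imwrite("pics/s8c.png",cv2.resize(c,None,fx=5,fy=5,interpolation=cv2.INTER_CUBIC))
E
```

```text
[ 0.57880764 -0.01345501  0.04557541] [-0.57628225  0.20593353  0.50961122]
```

View pics/s8c.png

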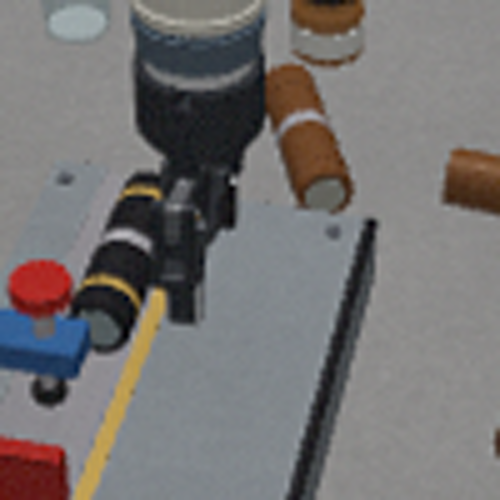

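Request:
play_rows(plan=[[[-6, 1, 0], [0, 0, 0], 0], [[-12, 2, 10], [0, 0, 0], 0], [[-12, 2, 40], [0, 0, 0], 0], [[-12, 2, 75], [0, 0, 0], 0], [[-12, 2, 110], [0, 0, 0], 0]])

```text
clock: 6.53
eef_pos: [0.5652, -0.0111, 0.1573]
eef_rot: [0.082, 0.997, 0.0, -0.001]
contact_force: [1.4, 0.1, -0.7]
gripper_width: 0.0855
```

Request:
play_rows(plan=[[[-12, -17, 15], [0, 0, 0], 128], [[-25, -34, 20], [0, 0, 0], 255], [[-30, -55, 20], [0, 0, 0], 255], [[-30, -60, 20], [0, 0, 0], 255], [[-30, -60, 20], [0, 0, 0], 255]])

```text
clock: 6.95
eef_pos: [0.536, -0.0723, 0.1764]
eef_rot: [0.083, 0.997, -0.0, 0.0]
contact_force: [0.4, -0.3, -0.3]
gripper_width: 0.0256
```

```bash
python3 - <<'E'
from h import *
o=arm.get_obs();print(o["eef_pos"],o["contact_force"],o["gripper_width"])
np.savez('wp.npz',p=o["eef_pos"],r=o["eef_rot"])
d=snap("wrist","pics/w9.png")
d=snap("side","pics/s9.png")
c=d["color"][160:280,240:380,::-1];cv2.imwrite("pics/s9c.png",cv2.resize(c,None,fx=5,fy=5,interpolation=cv2.INTER_CUBIC))
d=snap("top","pics/t9.png")
c=d["color"][125:235,245:375,::-1];cv2.imwrite("pics/t9c.png",cv2.resize(c,None,fx=5,fy=5,interpolation=cv2.INTER_CUBIC))
E
```

```text
[ 0.53604905 -0.07231995  0.17637038] [ 0.40567736 -0.29523367 -0.29324827] 0.02556632202210626
```

View pics/w9.png

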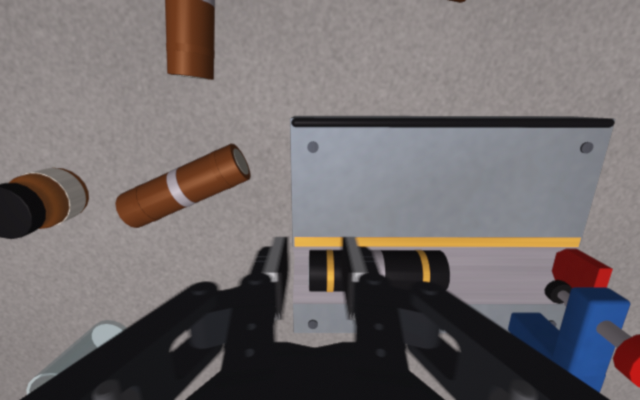

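View pics/s9c.png

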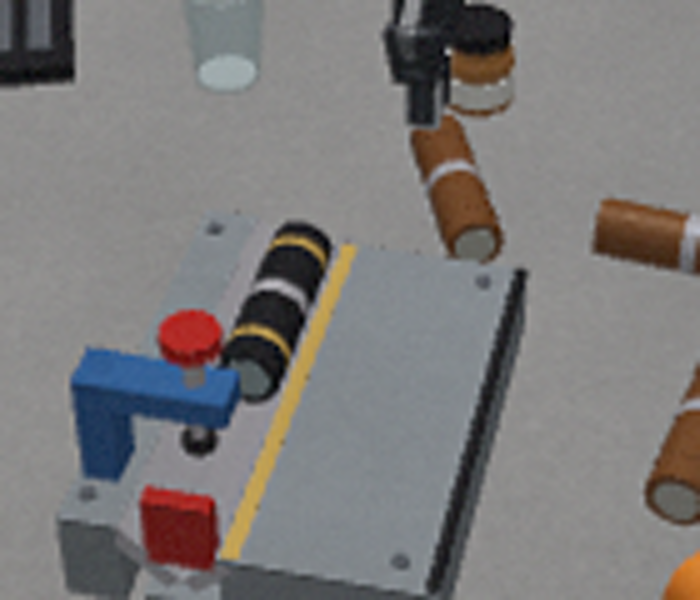

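View pics/t9c.png

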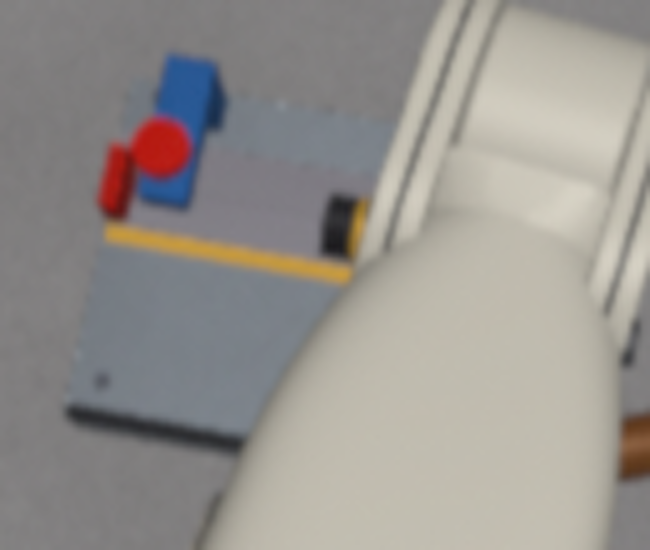

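Request:
play_rows(plan=[[[0, 0, 0], [0, 0, 0], 255], [[0, 0, 0], [0, 0, 0], 255], [[0, 0, 0], [0, 0, 0], 255], [[0, 0, 0], [0, 0, 0], 255], [[0, 0, 0], [0, 0, 0], 255]])

```text
clock: 7.52
eef_pos: [0.5367, -0.0711, 0.1755]
eef_rot: [0.082, 0.997, 0.0, -0.0]
contact_force: [0.9, -0.0, 0.3]
gripper_width: 0.0002
```

```bash
python3 - <<'E'
from h import *
o=arm.get_obs();print(o["eef_pos"],o["eef_rot"],o["contact_force"],o["gripper_width"])
np.savez('wp.npz',p=o["eef_pos"],r=o["eef_rot"])
d=snap("wrist","pics/w10.png")
c=d["color"][200:400,220:480,::-1];cv2.imwrite("pics/w10c.png",cv2.resize(c,None,fx=3,fy=3,interpolation=cv2.INTER_CUBIC))
s=snap("side","pics/s10.png")
c=s["color"][130:250,250:390,::-1];cv2.imwrite("pics/s10c.png",cv2.resize(c,None,fx=5,fy=5,interpolation=cv2.INTER_CUBIC))
t=load("top")
for z in (0,.085):
    o=-t["R"].T@t["t"]
    for p in ((443,150),(436,214),(204,188)):
        v=t["R"].T@(np.linalg.inv(t["mtx"])@[*p,1]);print(p,(o+v*(z-o[2])/v[2]).round(3))
E
```

```text
[ 0.53670216 -0.07114881  0.17545982] [ 8.20777983e-02  9.96625917e-01  2.37238957e-05 -1.23648484e-04] [ 0.90863743 -0.02265914  0.33992685] 0.00023185871269198688
(443, 150) [ 0.723 -0.389  0.   ]
(436, 214) [ 0.515 -0.361  0.   ]
(204, 188) [0.588 0.376 0.   ]
(443, 150) [ 0.697 -0.365  0.085]
(436, 214) [ 0.503 -0.339  0.085]
(204, 188) [0.57  0.349 0.085]
```

View pics/w10c.png

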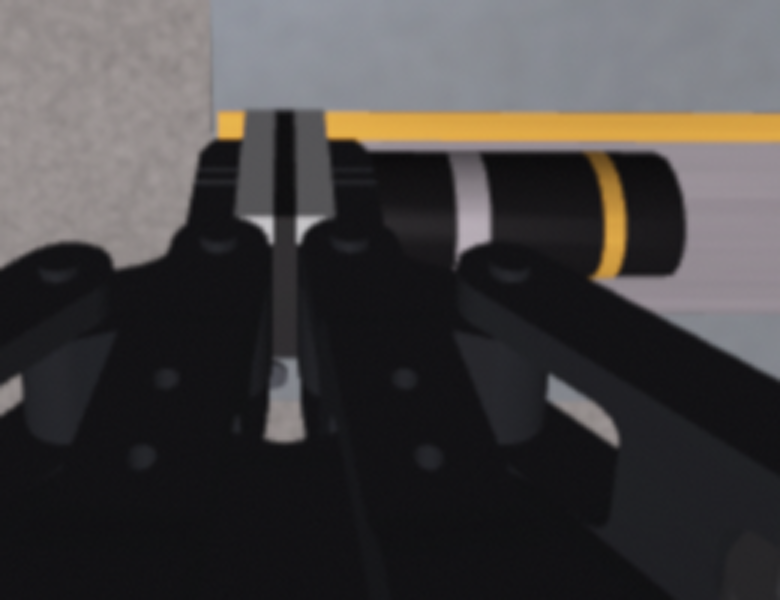

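View pics/s10c.png

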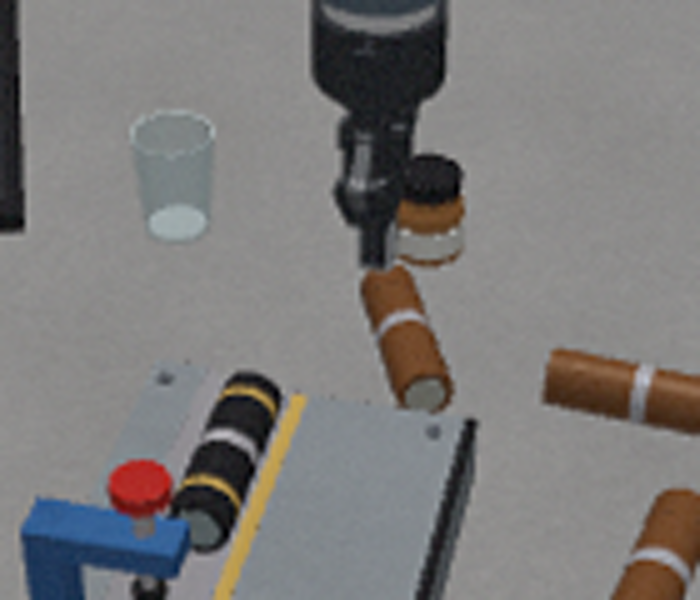

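```bash
python3 - <<'E'
from h import *
d=load("wrist");H=d["hand_eye"];K=np.linalg.inv(d["mtx"])
for u,v in [(304,239),(305,243),(324,239),(325,243),(308,265),(290,250),(342,250),(342,258),(290,262),(345,270),(315,255)]:
    z=d["depth"][v,u];t=H[:3,:3]@(K@[u,v,1]*z)+H[:3,3];print(u,v,(t*1000).round(1))
s=load("side");c=-s["R"].T@s["t"];v=s["R"].T@(np.linalg.inv(s["mtx"])@[325,183.3,1])
for z in (.14,.15,.16,.17,.18):print(z,(c+v*(z-c[2])/v[2]).round(4))
for v in (176,179,181,182):print(w(s,325,v,0).round(4))
E
```

```text
304 239 [ 9.9 -5.4 -9.2]
305 243 [  9.6  -4.8 -13. ]
324 239 [ 9.5  4.3 -8.3]
325 243 [  9.8   4.6 -13.4]
308 265 [  9.5  -3.  -33.3]
290 250 [  5.4 -12.1 -11.9]
342 250 [  5.9  12.8 -12.9]
342 258 [  5.7  12.1 -20.3]
290 262 [  5.8 -11.1 -24.1]
345 270 [  5.2  12.6 -29.7]
315 255 [  9.1  -0.1 -23.9]
0.14 [ 0.5382 -0.1188  0.14  ]
0.15 [ 0.5377 -0.1048  0.15  ]
0.16 [ 0.5372 -0.0907  0.16  ]
0.17 [ 0.5367 -0.0766  0.17  ]
0.18 [ 0.5362 -0.0626  0.18  ]
[ 0.5362 -0.0579  0.2096]
[ 0.5361 -0.0573  0.1992]
[ 0.536  -0.0553  0.1935]
[ 0.5359 -0.0546  0.1904]
```

```bash
python3 - <<'E'
from h import *
d=load("wrist");o=np.load('wp.npz');q=np.load('q.npy')
a=q[2];R=np.array([[np.cos(a),np.sin(a)],[-np.sin(a),np.cos(a)]])
for n,p,z in [("end",(684,215),.0563),("endtop",(672,152),.0563),("endbot",(668,274),.0563),("edge",(218,140),.05),("edge",(778,141),.05)]:
    X=wray(d,o['p'],o['r'],(np.array(p)+.5)/3-.5+[220,200],z);print(n,X.round(4),(R@(X[:2]-q[:2])*1000).round(1))
s=load("side")
c=-s["R"].T@s["t"]
for n,p,z in [("near end centre",(207,529),.0563),("far top",(262,376),.0763),("brassL",(287,394),.05)]:
    p=(np.array(p)+.5)/5-.5+[250,130];v=s["R"].T@(np.linalg.inv(s["mtx"])@[*p,1]);X=c+v*(z-c[2])/v[2];print(n,X.round(4),(R@(X[:2]-q[:2])*1000).round(1))
print((R@(o['p'][:2]-q[:2])*1000))
def cw(x,y): return R.T@np.array([x,y])/1000+q[:2]
print(cw(0,-175),cw(2,-175),cw(0,65))
E
```

```text
end [0.6415 0.0432 0.0563] [  2.  -15.9]
endtop [0.618  0.0403 0.0563] [-20.7 -22.6]
endbot [0.663  0.0371 0.0563] [ 24.3 -18.4]
edge [ 0.5932 -0.1028  0.05  ] [ -21.7 -167.8]
edge [0.6233 0.0768 0.05  ] [-21.4  14.3]
near end centre [0.6326 0.037  0.0563] [ -5.8 -23.5]
far top [ 0.6098 -0.086   0.0763] [  -8.  -148.5]
brassL [ 0.5955 -0.101   0.05  ] [ -19.7 -165.6]
[ -82.58092286 -145.853156  ]
[ 0.61338405 -0.11344579] [ 0.61535697 -0.11377383] [0.6527487  0.12330391]
```

Fingertips shut are about 5 mm behind the TCP. The barrel is seated with its rear end at cradle y≈-148. I'll go behind that end and lower into the vee.

Request:
play_rows(plan=[[[30, -15, 0], [0, 0, 0], 255], [[60, -30, 0], [0, 0, 0], 255], [[79, -40, 0], [0, 0, 0], 255], [[79, -40, -35], [0, 0, 0], 255], [[79, -40, -70], [0, 0, 0], 255]])

```text
clock: 8.03
eef_pos: [0.618, -0.1126, 0.1059]
eef_rot: [0.083, 0.997, -0.001, 0.002]
contact_force: [0.3, 0.3, -1.7]
gripper_width: 0.0003
```

```bash
python3 - <<'E'
from h import *
o=arm.get_obs();print(o["eef_pos"],o["eef_rot"],o["contact_force"])
np.savez('wp.npz',p=o["eef_pos"],r=o["eef_rot"])
d=snap("wrist","pics/w11.png")
s=snap("side","pics/s11.png")
c=s["color"][130:250,240:380,::-1];cv2.imwrite("pics/s11c.png",cv2.resize(c,None,fx=5,fy=5,interpolation=cv2.INTER_CUBIC))
E
```

```text
[ 0.61803679 -0.11262734  0.10588349] [ 8.25884208e-02  9.96580982e-01 -5.47912238e-04  2.28029757e-03] [ 0.33412858  0.25366673 -1.74493893]
```

View pics/w11.png

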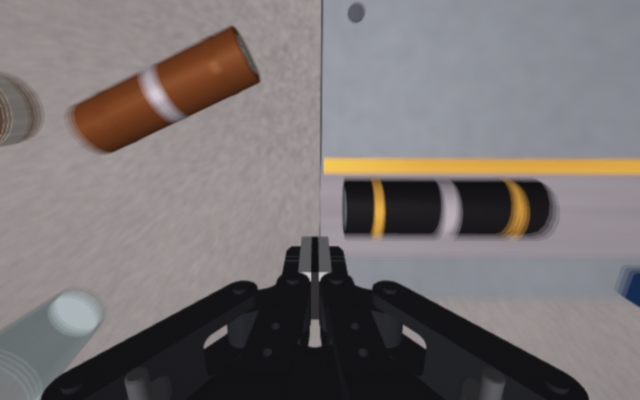

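View pics/s11c.png

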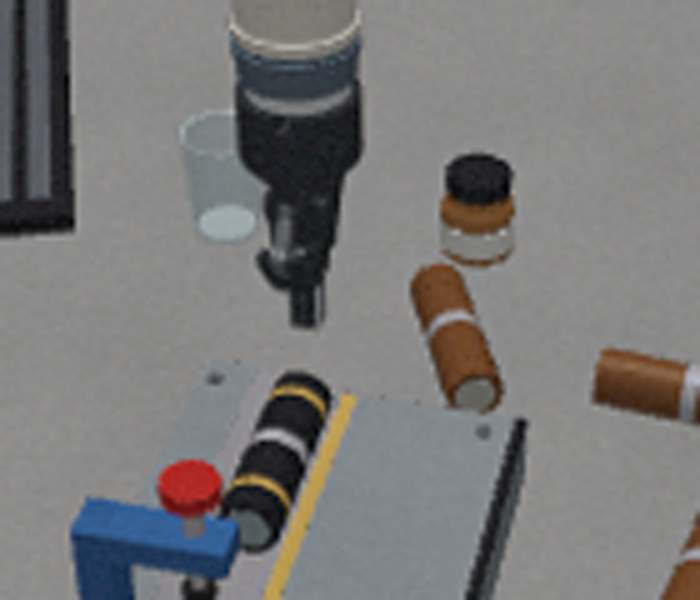

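```bash
python3 - <<'E'
from h import *
d=load("wrist");o=np.load('wp.npz');q=np.load('q.npy')
a=q[2];R=np.array([[np.cos(a),np.sin(a)],[-np.sin(a),np.cos(a)]])
for n,p,z in [("rear",(343,209),.0563),("reartop",(345,180),.0563),("rearbot",(345,237),.0563),("brass",(325,174),.05),("brass",(600,174),.05)]:
    X=wray(d,o['p'],o['r'],p,z);print(n,X.round(4),(R@(X[:2]-q[:2])*1000).round(1))
print(R@(o['p'][:2]-q[:2])*1000)
E
```

```text
rear [ 0.6169 -0.0933  0.0563] [   0.2 -154.6]
reartop [ 0.5972 -0.0893  0.0563] [ -20.  -153.8]
rearbot [ 0.6376 -0.0948  0.0563] [  20.8 -152.6]
brass [ 0.5925 -0.1016  0.05  ] [ -22.5 -166.7]
brass [0.6229 0.0804 0.05  ] [-22.4  17.8]
[   4.45548855 -173.42948615]
```

Request:
play_rows(plan=[[[0, 0, -15], [0, 0, 0], 255], [[0, 0, -30], [0, 0, 0], 255], [[0, 0, -45], [0, 0, 0], 255], [[0, 0, -55], [0, 0, 0], 255], [[0, 0, -58], [0, 0, 0], 255]])

```text
clock: 8.55
eef_pos: [0.6154, -0.1113, 0.0475]
eef_rot: [0.082, 0.997, 0.0, -0.0]
contact_force: [-0.4, 0.1, 0.1]
gripper_width: -0.0002
```

Request:
play_rows(plan=[[[0, 0, 0], [0, 0, 0], 255], [[0, 1, 0], [0, 0, 0], 255], [[0.4, 2, 0], [0, 0, 0], 255], [[0.5, 3, 0], [0, 0, 0], 255], [[0.7, 4, 0], [0, 0, 0], 255]])

```text
clock: 8.97
eef_pos: [0.6167, -0.1073, 0.0483]
eef_rot: [0.082, 0.997, -0.0, 0.001]
contact_force: [0.3, -0.6, -0.4]
gripper_width: 0.0002
```

```bash
python3 - <<'E'
from h import *
o=arm.get_obs();print(o["eef_pos"],o["eef_rot"],o["contact_force"])
np.savez('wp.npz',p=o["eef_pos"],r=o["eef_rot"])
d=snap("wrist","pics/w12.png")
s=snap("side","pics/s12.png")
c=s["color"][160:260,260:360,::-1];cv2.imwrite("pics/s12c.png",cv2.resize(c,None,fx=5,fy=5,interpolation=cv2.INTER_CUBIC))
E
```

```text
[ 0.6166879  -0.10730247  0.0483265 ] [ 8.22022323e-02  9.96615533e-01 -7.62436716e-05  5.16343504e-04] [ 0.32115983 -0.56163043 -0.36106447]
```

View pics/w12.png

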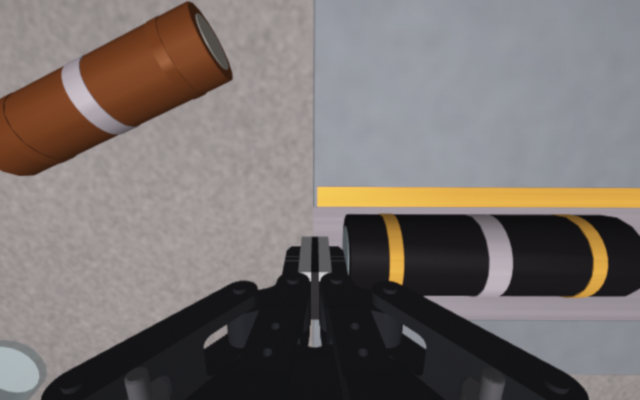

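View pics/s12c.png

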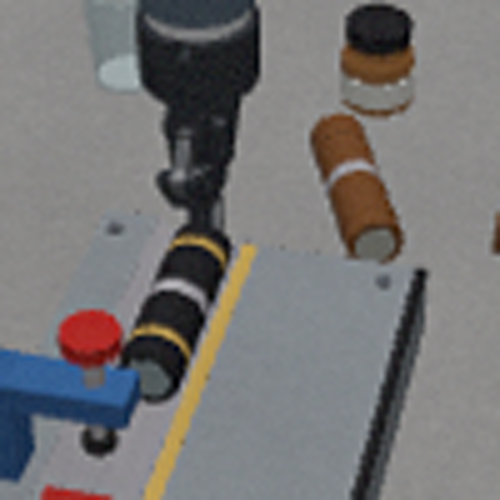

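Request:
play_rows(plan=[[[0.3, 2, 0], [0, 0, 0], 255], [[0.7, 4, 0], [0, 0, 0], 255], [[1, 6, 0], [0, 0, 0], 255], [[1.3, 8, 0], [0, 0, 0], 255], [[1.7, 10, 0], [0, 0, 0], 255]])

```text
clock: 9.48
eef_pos: [0.6181, -0.0981, 0.0478]
eef_rot: [0.083, 0.997, -0.001, 0.0]
contact_force: [-2.1, -5.9, 1.1]
gripper_width: -0.0002
```

Request:
play_rows(plan=[[[0.5, 3, 0], [0, 0, 0], 255], [[1, 6, 0], [0, 0, 0], 255], [[1.5, 9, 0], [0, 0, 0], 255], [[2, 12, 0], [0, 0, 0], 255], [[2.5, 15, 0], [0, 0, 0], 255]])

```text
clock: 9.9
eef_pos: [0.6207, -0.0831, 0.0478]
eef_rot: [0.083, 0.997, -0.001, 0.0]
contact_force: [-1.5, -4.9, 0.4]
gripper_width: -0.0001
```

```bash
python3 - <<'E'
from h import *
o=arm.get_obs();print(o["eef_pos"],o["eef_rot"],o["contact_force"])
np.savez('wp.npz',p=o["eef_pos"],r=o["eef_rot"])
d=snap("wrist","pics/w13.png")
s=snap("side","pics/s13.png")
c=s["color"][160:260,260:360,::-1];cv2.imwrite("pics/s13c.png",cv2.resize(c,None,fx=5,fy=5,interpolation=cv2.INTER_CUBIC))
E
```

```text
[ 0.620666   -0.08307699  0.04780966] [ 8.26533599e-02  9.96578045e-01 -7.75613493e-04  1.42239313e-04] [-1.45799545 -4.87585739  0.42460611]
```

View pics/w13.png

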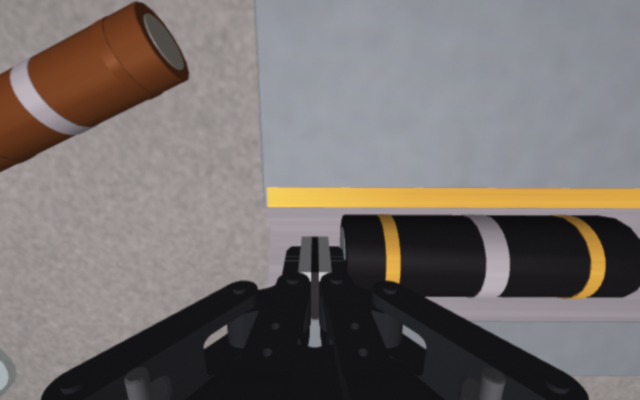

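View pics/s13c.png

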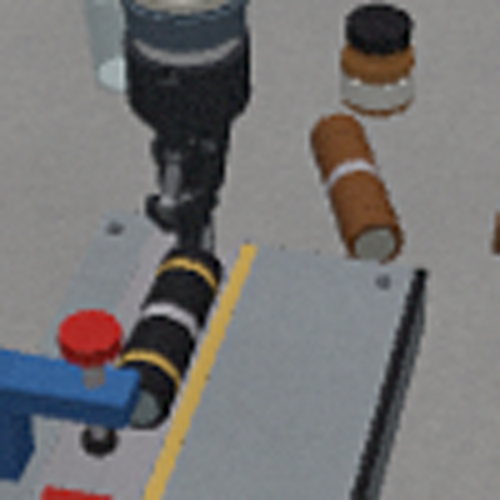

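Request:
play_rows(plan=[[[0.7, 4, 0], [0, 0, 0], 255], [[1.3, 8, 0], [0, 0, 0], 255], [[2, 12, 0], [0, 0, 0], 255], [[2.7, 16, 0], [0, 0, 0], 255], [[3.3, 20, 0], [0, 0, 0], 255]])

```text
clock: 10.42
eef_pos: [0.624, -0.063, 0.0478]
eef_rot: [0.083, 0.997, -0.001, 0.0]
contact_force: [0.2, -5.1, 2.3]
gripper_width: 0.0001
```

Request:
play_rows(plan=[[[0.7, 4, 0], [0, 0, 0], 255], [[1.3, 8, 0], [0, 0, 0], 255], [[2, 12, 0], [0, 0, 0], 255], [[2.7, 16, 0], [0, 0, 0], 255], [[3.3, 20, 0], [0, 0, 0], 255]])

```text
clock: 10.83
eef_pos: [0.6273, -0.043, 0.0478]
eef_rot: [0.083, 0.997, -0.001, 0.0]
contact_force: [-0.5, -5.4, 1.7]
gripper_width: 0.0001
```

Request:
play_rows(plan=[[[0.7, 4, 0], [0, 0, 0], 255], [[1.3, 8, 0], [0, 0, 0], 255], [[2, 12, 0], [0, 0, 0], 255], [[2.7, 16, 0], [0, 0, 0], 255], [[3.3, 20, 0], [0, 0, 0], 255]])

```text
clock: 11.25
eef_pos: [0.6307, -0.023, 0.0478]
eef_rot: [0.083, 0.997, -0.001, 0.0]
contact_force: [-0.3, -6.4, 2.7]
gripper_width: -0.0001
```

Request:
play_rows(plan=[[[0.5, 3, 0], [0, 0, 0], 255], [[1, 6, 0], [0, 0, 0], 255], [[1.5, 9, 0], [0, 0, 0], 255], [[2, 12, 0], [0, 0, 0], 255], [[2.5, 15, 0], [0, 0, 0], 255]])

```text
clock: 11.67
eef_pos: [0.6332, -0.0081, 0.0478]
eef_rot: [0.083, 0.997, -0.001, 0.0]
contact_force: [-0.9, -5.5, 1.7]
gripper_width: 0.0003
```

```bash
python3 - <<'E'
from h import *
o=arm.get_obs();print(o["eef_pos"],o["eef_rot"],o["contact_force"])
np.savez('wp.npz',p=o["eef_pos"],r=o["eef_rot"])
d=snap("wrist","pics/w14.png")
s=snap("side","pics/s14.png")
c=s["color"][180:280,240:340,::-1];cv2.imwrite("pics/s14c.png",cv2.resize(c,None,fx=6,fy=6,interpolation=cv2.INTER_CUBIC))
E
```

```text
[ 0.63322427 -0.00808599  0.04780777] [ 8.26089624e-02  9.96581803e-01 -6.12167683e-04  3.06807072e-04] [-0.86861928 -5.54179742  1.70188005]
```

View pics/w14.png

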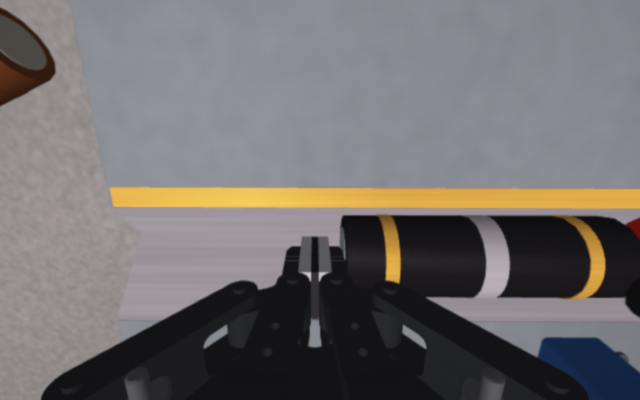

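View pics/s14c.png

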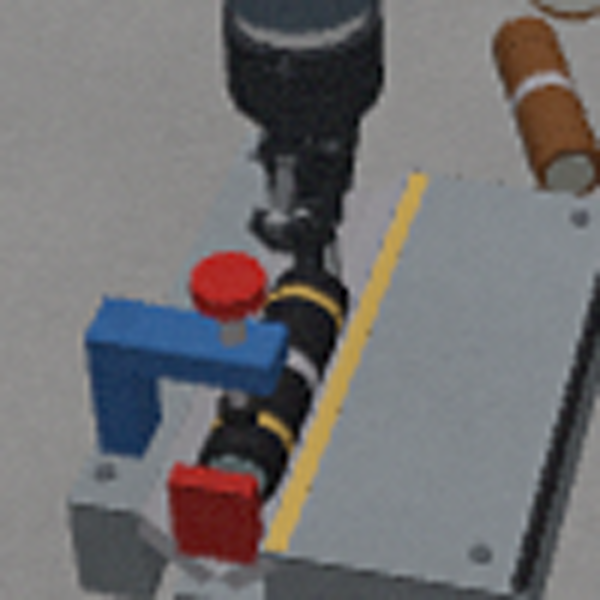

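Request:
play_rows(plan=[[[0.5, 3, 0], [0, 0, 0], 255], [[1, 6, 0], [0, 0, 0], 255], [[1.3, 8, 0], [0, 0, 0], 255], [[1.7, 10, 0], [0, 0, 0], 255], [[2, 12, 0], [0, 0, 0], 255]])

```text
clock: 12.18
eef_pos: [0.6352, 0.0039, 0.0478]
eef_rot: [0.083, 0.997, -0.001, 0.0]
contact_force: [-0.7, -6.5, 2.5]
gripper_width: 0.0
```

Request:
play_rows(plan=[[[0.1, 0.7, 0], [0, 0, 0], 255], [[0.2, 1.4, 0], [0, 0, 0], 255], [[0.35, 2.1, 0], [0, 0, 0], 255], [[0.45, 2.8, 0], [0, 0, 0], 255], [[0.6, 3.5, 0], [0, 0, 0], 255]])

```text
clock: 12.6
eef_pos: [0.6357, 0.0073, 0.0478]
eef_rot: [0.083, 0.997, -0.001, 0.0]
contact_force: [-0.3, -6.9, 2.3]
gripper_width: 0.0001
```

```bash
python3 - <<'E'
from h import *
o=arm.get_obs();print(o["eef_pos"],o["contact_force"])
s=snap("side","pics/s15.png")
c=s["color"][230:280,260:310,::-1];cv2.imwrite("pics/s15c.png",cv2.resize(c,None,fx=12,fy=12,interpolation=cv2.INTER_CUBIC))
E
```

```text
[0.63572541 0.00732498 0.04780189] [-0.25089677 -6.88149519  2.2696906 ]
```

View pics/s15c.png

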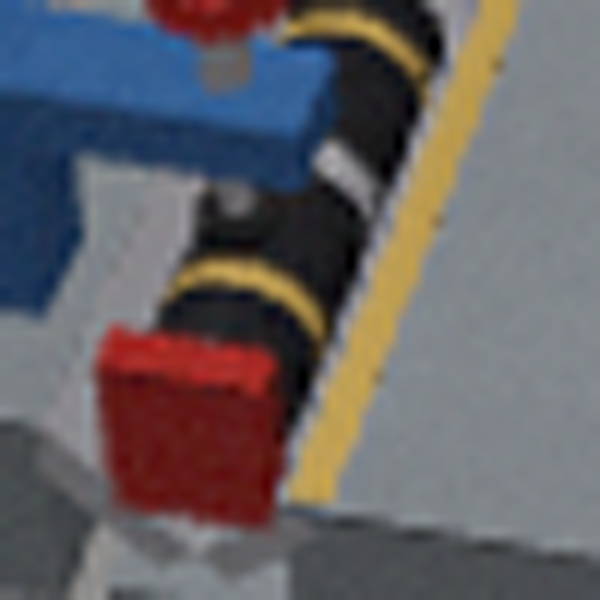

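Request:
play_rows(plan=[[[0.05, 0.4, 0], [0, 0, 0], 255], [[0.15, 0.8, 0], [0, 0, 0], 255], [[0.2, 1.2, 0], [0, 0, 0], 255], [[0.25, 1.6, 0], [0, 0, 0], 255], [[0.3, 2, 0], [0, 0, 0], 255]])

```text
clock: 13.07
eef_pos: [0.636, 0.0093, 0.0478]
eef_rot: [0.083, 0.997, -0.001, 0.0]
contact_force: [0.8, -6.1, 1.6]
gripper_width: 0.0001
```

Request:
play_rows(plan=[[[0.05, 0.3, 0], [0, 0, 0], 255], [[0.1, 0.6, 0], [0, 0, 0], 255], [[0.15, 0.9, 0], [0, 0, 0], 255], [[0.2, 1.2, 0], [0, 0, 0], 255], [[0.25, 1.5, 0], [0, 0, 0], 255]])

```text
clock: 13.48
eef_pos: [0.6363, 0.0108, 0.0478]
eef_rot: [0.083, 0.997, -0.001, 0.0]
contact_force: [0.5, -6.3, 2.6]
gripper_width: -0.0001
```

Request:
play_rows(plan=[[[0.05, 0.3, 0], [0, 0, 0], 255], [[0.1, 0.6, 0], [0, 0, 0], 255], [[0.15, 0.9, 0], [0, 0, 0], 255], [[0.2, 1.2, 0], [0, 0, 0], 255], [[0.25, 1.5, 0], [0, 0, 0], 255]])

```text
clock: 13.9
eef_pos: [0.6366, 0.0123, 0.0478]
eef_rot: [0.083, 0.997, -0.001, 0.0]
contact_force: [0.0, -6.6, 0.9]
gripper_width: -0.0002
```

Request:
play_rows(plan=[[[0.05, 0.3, 0], [0, 0, 0], 255], [[0.1, 0.6, 0], [0, 0, 0], 255], [[0.15, 0.9, 0], [0, 0, 0], 255], [[0.2, 1.2, 0], [0, 0, 0], 255], [[0.2, 1.2, 0], [0, 0, 0], 255]])

```text
clock: 14.32
eef_pos: [0.6368, 0.0135, 0.0478]
eef_rot: [0.083, 0.997, -0.001, 0.0]
contact_force: [0.1, -5.7, 2.1]
gripper_width: 0.0
```

Request:
play_rows(plan=[[[0.05, 0.3, 0], [0, 0, 0], 255], [[0.1, 0.6, 0], [0, 0, 0], 255], [[0.15, 0.9, 0], [0, 0, 0], 255], [[0.2, 1.2, 0], [0, 0, 0], 255], [[0.2, 1.2, 0], [0, 0, 0], 255]])

```text
clock: 14.73
eef_pos: [0.637, 0.0147, 0.0478]
eef_rot: [0.083, 0.997, -0.001, 0.0]
contact_force: [-0.1, -5.6, 2.9]
gripper_width: -0.0002
```

Request:
play_rows(plan=[[[0.05, 0.3, 0], [0, 0, 0], 255], [[0.1, 0.6, 0], [0, 0, 0], 255], [[0.15, 0.9, 0], [0, 0, 0], 255], [[0.2, 1.2, 0], [0, 0, 0], 255], [[0.2, 1.2, 0], [0, 0, 0], 255]])

```text
clock: 15.15
eef_pos: [0.6372, 0.0159, 0.0478]
eef_rot: [0.083, 0.997, -0.001, 0.0]
contact_force: [0.5, -6.5, 1.9]
gripper_width: 0.0002
```

Request:
play_rows(plan=[[[0.05, 0.3, 0], [0, 0, 0], 255], [[0.1, 0.6, 0], [0, 0, 0], 255], [[0.15, 0.9, 0], [0, 0, 0], 255], [[0.2, 1.2, 0], [0, 0, 0], 255], [[0.2, 1.2, 0], [0, 0, 0], 255]])

```text
clock: 15.57
eef_pos: [0.6372, 0.0162, 0.0478]
eef_rot: [0.083, 0.997, -0.001, 0.0]
contact_force: [-1.0, -10.7, 3.1]
gripper_width: 0.0
```

```bash
python3 - <<'E'
from h import *
o=arm.get_obs();print(o["eef_pos"],o["contact_force"])
s=snap("side","pics/s16.png")
c=s["color"][230:280,260:310,::-1];cv2.imwrite("pics/s16c.png",cv2.resize(c,None,fx=12,fy=12,interpolation=cv2.INTER_CUBIC))
E
```

```text
[0.63723799 0.01621167 0.04781627] [ -0.97414123 -10.74346899   3.0567635 ]
```

View pics/s16c.png

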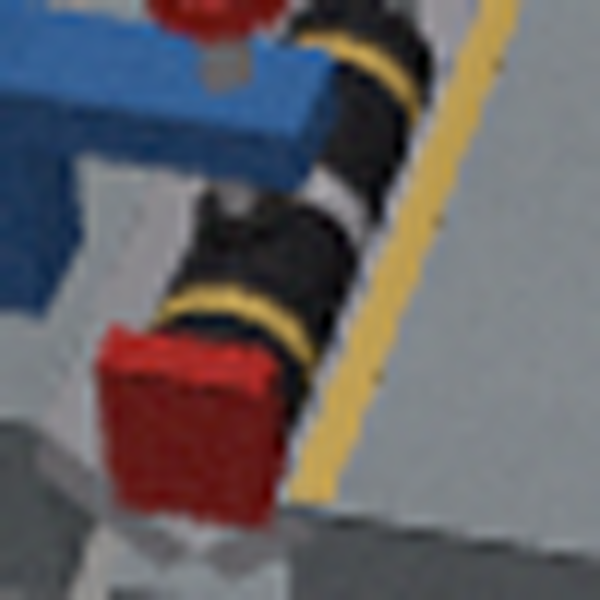

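Force jumped from 6 to 10.7 N while motion stalled (0.3 of 1.2 mm), so the barrel is on the stop. I'll hold briefly with a touch more.

Request:
play_rows(plan=[[[0.1, 0.4, 0], [0, 0, 0], 255], [[0.1, 0.5, 0], [0, 0, 0], 255], [[0.1, 0.5, 0], [0, 0, 0], 255], [[0.1, 0.5, 0], [0, 0, 0], 255], [[0.1, 0.5, 0], [0, 0, 0], 255]])

```text
clock: 16.03
eef_pos: [0.6372, 0.0162, 0.0478]
eef_rot: [0.083, 0.997, -0.002, 0.0]
contact_force: [-0.2, -12.9, 2.9]
gripper_width: -0.0002
```

Request:
play_rows(plan=[[[-0.8, -5, 0], [0, 0, 0], 255], [[-2.5, -15, 0], [0, 0, 0], 255], [[-3, -18, 30], [0, 0, 0], 255], [[-3, -18, 70], [0, 0, 0], 255], [[-3, -18, 110], [0, 0, 0], 255]])

```text
clock: 16.45
eef_pos: [0.6331, 0.0001, 0.1578]
eef_rot: [0.082, 0.997, 0.001, -0.002]
contact_force: [2.2, -0.5, 1.1]
gripper_width: 0.0001
```

Request:
play_rows(plan=[[[0, 0, 38], [0, 0, 0], 255], [[4, 25, 45], [0, 0, 0], 255], [[9, 55, 45], [0, 0, 0], 255], [[14, 90, 45], [0, 0, 0], 255], [[19, 124, 45], [0, 0, 0], 255]])

```text
clock: 16.87
eef_pos: [0.6533, 0.1252, 0.2029]
eef_rot: [0.083, 0.997, 0.001, 0.0]
contact_force: [0.2, -1.1, -0.6]
gripper_width: 0.0001
```

Request:
play_rows(plan=[[[0, 0, 0], [0, 0, 0], 255], [[0, 0, 0], [0, 0, 0], 255], [[0, 0, 0], [0, 0, 0], 255], [[0, 0, 0], [0, 0, 0], 255], [[0, 0, 0], [0, 0, 0], 255]])

```text
clock: 17.28
eef_pos: [0.6532, 0.1231, 0.2026]
eef_rot: [0.083, 0.997, 0.0, -0.0]
contact_force: [0.0, 0.5, 0.3]
gripper_width: 0.0002
```

```bash
python3 - <<'E'
from h import *
o=arm.get_obs();print(o["eef_pos"],o["contact_force"])
np.savez('wp.npz',p=o["eef_pos"],r=o["eef_rot"])
s=snap("side","pics/s17.png")
c=s["color"][170:290,230:350,::-1];cv2.imwrite("pics/s17c.png",cv2.resize(c,None,fx=5,fy=5,interpolation=cv2.INTER_CUBIC))
d=snap("wrist","pics/w17.png")
E
```

```text
[0.6532038  0.12313626 0.20259303] [1.70491102e-04 5.24215401e-01 3.37457393e-01]
```

View pics/s17c.png

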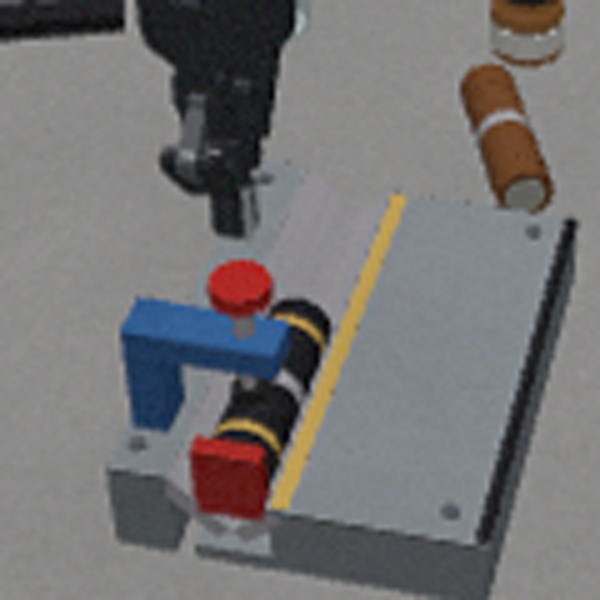

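View pics/w17.png

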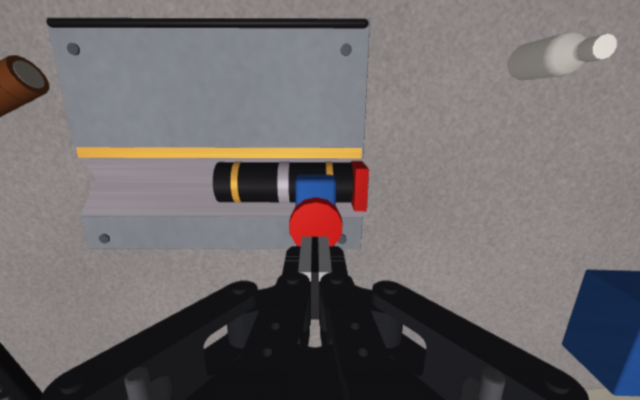

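```bash
python3 - <<'E'
from h import *
d=load("wrist");H=d["hand_eye"];K=np.linalg.inv(d["mtx"]);o=np.load('wp.npz')
im=d["color"].astype(int);m=(im[:,:,0]>150)&(im[:,:,1]<60)&(im[:,:,2]<60);m[:, :280]=0;m[:,350:]=0
v,u=np.where(m);print(u.min(),u.max(),v.min(),v.max())
R=Ro.from_quat(o['r']).as_matrix()
for u,v in [(300,215),(316,210),(316,225),(330,220),(295,225),(337,225)]:
    z=np.median(d["depth"][v-1:v+2,u-1:u+2]);t=H[:3,:3]@(K@[u,v,1]*z)+H[:3,3];print(u,v,(t*1000).round(1),(R@t+o['p']).round(4))
for z in (.168,.172):print(wray(d,o['p'],o['r'],(316,224),z).round(4))
E
```

```text
290 341 202 245
300 215 [ 6.9 -9.3 31.7] [0.6448 0.1151 0.1709]
316 210 [10.2  0.6 31.7] [0.6433 0.1254 0.1709]
316 225 [ 0.3  0.6 31.6] [0.653  0.1238 0.171 ]
330 220 [ 3.6  9.3 31.7] [0.6512 0.1329 0.1709]
295 225 [  0.2 -12.5  31.8] [0.6509 0.1109 0.1708]
337 225 [ 0.4 13.6 31.4] [0.655  0.1366 0.1712]
[0.6535 0.1237 0.168 ]
[0.6519 0.1239 0.172 ]
```

Request:
play_rows(plan=[[[0, 0, -6], [0, 0, 0], 255], [[0, 0, -12], [0, 0, 0], 255], [[0, 0, -18], [0, 0, 0], 255], [[0, 0, -23], [0, 0, 0], 255], [[0, 0, -27], [0, 0, 0], 255]])

```text
clock: 17.8
eef_pos: [0.653, 0.1243, 0.1744]
eef_rot: [0.082, 0.997, -0.0, -0.001]
contact_force: [-0.3, 0.3, 0.3]
gripper_width: 0.0
```

Request:
play_rows(plan=[[[0, 0, -1], [0, 0, 0], 255], [[0, 0, -2], [0, 0, 0], 255], [[0, 0, -3], [0, 0, 0], 255], [[0, 0, -3.5], [0, 0, 0], 255], [[0, 0, -4], [0, 0, 0], 255]])

```text
clock: 18.22
eef_pos: [0.6533, 0.1244, 0.1717]
eef_rot: [0.082, 0.997, 0.0, 0.0]
contact_force: [-1.1, 0.6, 0.4]
gripper_width: 0.0001
```

```bash
python3 - <<'E'
from h import *
o=arm.get_obs();print(o["eef_pos"],o["contact_force"])
s=snap("side","pics/s18.png")
c=s["color"][190:270,240:320,::-1];cv2.imwrite("pics/s18c.png",cv2.resize(c,None,fx=7,fy=7,interpolation=cv2.INTER_CUBIC))
E
```

```text
[0.65334528 0.12443717 0.17174648] [-1.0575535   0.62927027  0.40051226]
```

View pics/s18c.png

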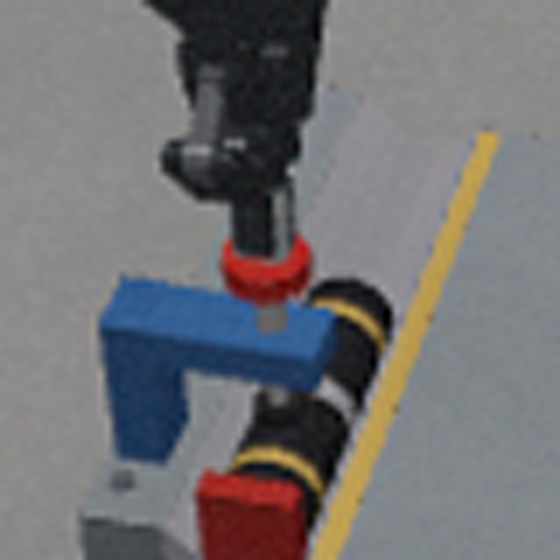

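Still above the knob with no force. I'll keep going in small steps.

Request:
play_rows(plan=[[[0, 0, -0.5], [0, 0, 0], 255], [[0, 0, -1], [0, 0, 0], 255], [[0, 0, -1.5], [0, 0, 0], 255], [[0, 0, -2], [0, 0, 0], 255], [[0, 0, -2.5], [0, 0, 0], 255]])

```text
clock: 18.68
eef_pos: [0.6533, 0.1244, 0.1695]
eef_rot: [0.082, 0.997, 0.0, 0.0]
contact_force: [-1.3, -0.8, 4.1]
gripper_width: -0.0001
```

Request:
play_rows(plan=[[[0, 0, -0.5], [0, 0, 0], 255], [[0, 0, -1], [0, 0, 0], 255], [[0, 0, -1.5], [0, 0, 0], 255], [[0, 0, -2], [0, 0, 0], 255], [[0, 0, -2.5], [0, 0, 0], 255]])

```text
clock: 19.1
eef_pos: [0.6533, 0.1244, 0.1666]
eef_rot: [0.082, 0.997, 0.0, 0.0]
contact_force: [-0.9, -0.3, 3.2]
gripper_width: -0.0003
```

Request:
play_rows(plan=[[[0, 0, -0.4], [0, 0, 0], 255], [[0, 0, -0.8], [0, 0, 0], 255], [[0, 0, -1.2], [0, 0, 0], 255], [[0, 0, -1.6], [0, 0, 0], 255], [[0, 0, -2], [0, 0, 0], 255]])

```text
clock: 19.52
eef_pos: [0.6533, 0.1244, 0.1645]
eef_rot: [0.082, 0.997, 0.0, 0.0]
contact_force: [-0.8, 0.4, 4.4]
gripper_width: -0.0001
```

Request:
play_rows(plan=[[[0, 0, -0.3], [0, 0, 0], 255], [[0, 0, -0.6], [0, 0, 0], 255], [[0, 0, -0.9], [0, 0, 0], 255], [[0, 0, -1.2], [0, 0, 0], 255], [[0, 0, -1.2], [0, 0, 0], 255]])

```text
clock: 19.93
eef_pos: [0.6533, 0.1244, 0.1633]
eef_rot: [0.082, 0.997, 0.0, -0.0]
contact_force: [-0.4, 0.8, 3.7]
gripper_width: -0.0004
```

```bash
python3 - <<'E'
from h import *
o=arm.get_obs();print(o["eef_pos"],o["contact_force"])
s=snap("side","pics/s19.png")
c=s["color"][220:270,250:300,::-1];cv2.imwrite("pics/s19c.png",cv2.resize(c,None,fx=12,fy=12,interpolation=cv2.INTER_CUBIC))
E
```

```text
[0.65328719 0.12439129 0.16329997] [-0.38494261  0.75168272  3.65350272]
```

View pics/s19c.png

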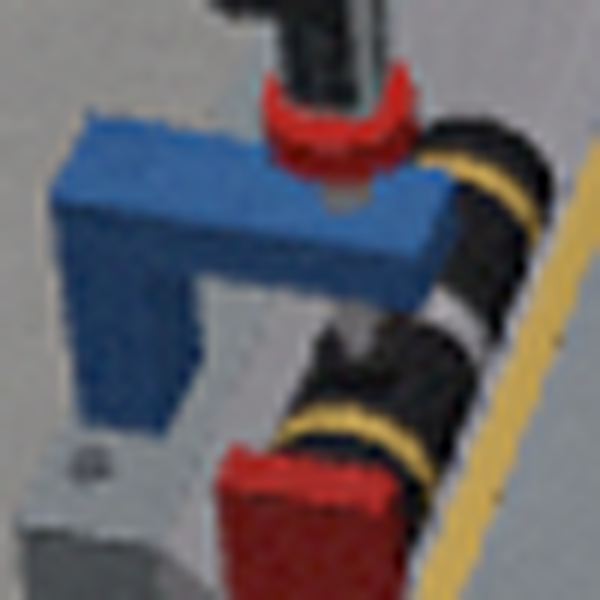

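Request:
play_rows(plan=[[[0, 0, -0.3], [0, 0, 0], 255], [[0, 0, -0.6], [0, 0, 0], 255], [[0, 0, -0.9], [0, 0, 0], 255], [[0, 0, -1.2], [0, 0, 0], 255], [[0, 0, -1.2], [0, 0, 0], 255]])

```text
clock: 20.4
eef_pos: [0.6533, 0.1244, 0.1621]
eef_rot: [0.082, 0.997, 0.0, 0.0]
contact_force: [-0.0, 0.0, 3.4]
gripper_width: 0.0001
```

Request:
play_rows(plan=[[[0, 0, -0.3], [0, 0, 0], 255], [[0, 0, -0.6], [0, 0, 0], 255], [[0, 0, -0.9], [0, 0, 0], 255], [[0, 0, -1.2], [0, 0, 0], 255], [[0, 0, -1.2], [0, 0, 0], 255]])

```text
clock: 20.82
eef_pos: [0.6533, 0.1244, 0.1609]
eef_rot: [0.082, 0.997, -0.0, -0.0]
contact_force: [0.3, 0.1, 3.2]
gripper_width: 0.0002
```

Request:
play_rows(plan=[[[0, 0, -0.3], [0, 0, 0], 255], [[0, 0, -0.6], [0, 0, 0], 255], [[0, 0, -0.9], [0, 0, 0], 255], [[0, 0, -1.2], [0, 0, 0], 255], [[0, 0, -1.2], [0, 0, 0], 255]])

```text
clock: 21.23
eef_pos: [0.6533, 0.1244, 0.1597]
eef_rot: [0.082, 0.997, 0.0, 0.0]
contact_force: [0.5, 0.4, 3.4]
gripper_width: 0.0
```

Request:
play_rows(plan=[[[0, 0, -0.3], [0, 0, 0], 255], [[0, 0, -0.6], [0, 0, 0], 255], [[0, 0, -0.9], [0, 0, 0], 255], [[0, 0, -1.2], [0, 0, 0], 255], [[0, 0, -1.2], [0, 0, 0], 255]])

```text
clock: 21.65
eef_pos: [0.6533, 0.1244, 0.1592]
eef_rot: [0.082, 0.997, 0.0, 0.0]
contact_force: [-1.4, -0.4, 7.3]
gripper_width: -0.0002
```

Contact with the barrel: the force is rising and the motion has stalled. I'll press a little further.

Request:
play_rows(plan=[[[0, 0, -0.2], [0, 0, 0], 255], [[0, 0, -0.4], [0, 0, 0], 255], [[0, 0, -0.5], [0, 0, 0], 255], [[0, 0, -0.5], [0, 0, 0], 255], [[0, 0, -0.5], [0, 0, 0], 255]])

```text
clock: 22.07
eef_pos: [0.6533, 0.1244, 0.1592]
eef_rot: [0.082, 0.997, 0.0, 0.001]
contact_force: [-2.4, -0.5, 10.8]
gripper_width: 0.0002
```

Request:
play_rows(plan=[[[0, 0, -0.1], [0, 0, 0], 255], [[0, 0, -0.2], [0, 0, 0], 255], [[0, 0, -0.2], [0, 0, 0], 255], [[0, 0, -0.2], [0, 0, 0], 255], [[0, 0, -0.2], [0, 0, 0], 255]])

```text
clock: 22.48
eef_pos: [0.6533, 0.1244, 0.1591]
eef_rot: [0.082, 0.997, 0.0, 0.001]
contact_force: [-3.0, -0.3, 12.1]
gripper_width: -0.0003
```

12 N on the knob is in the recommended band. I'll lift off slowly, then clear the area and inspect.

Request:
play_rows(plan=[[[0, 0, 1], [0, 0, 0], 255], [[0, 0, 3], [0, 0, 0], 255], [[0, 0, 8], [0, 0, 0], 255], [[0, 0, 20], [0, 0, 0], 255], [[0, 0, 40], [0, 0, 0], 255]])

```text
clock: 22.9
eef_pos: [0.6523, 0.1243, 0.1962]
eef_rot: [0.082, 0.997, -0.0, -0.002]
contact_force: [-0.4, -0.1, -0.2]
gripper_width: 0.0002
```

Request:
play_rows(plan=[[[0, 0, 30], [0, 0, 0], 255], [[-5, -30, 50], [0, 0, 0], 255], [[-10, -60, 60], [0, 0, 0], 255], [[-15, -90, 60], [0, 0, 0], 255], [[-15, -90, 60], [0, 0, 0], 255]])

```text
clock: 23.32
eef_pos: [0.6379, 0.0301, 0.2589]
eef_rot: [0.084, 0.996, -0.001, 0.001]
contact_force: [0.1, 0.6, 0.8]
gripper_width: -0.0002
```

```bash
python3 - <<'E'
from h import *
o=arm.get_obs();print(o["eef_pos"],o["contact_force"],o["joint_vel"].round(3))
np.savez('wp.npz',p=o["eef_pos"],r=o["eef_rot"])
s=snap("side","pics/s20.png")
c=s["color"][210:290,240:320,::-1];cv2.imwrite("pics/s20c.png",cv2.resize(c,None,fx=7,fy=7,interpolation=cv2.INTER_CUBIC))
d=snap("wrist","pics/w20.png")
c=d["color"][100:300,240:540,::-1];cv2.imwrite("pics/w20c.png",cv2.resize(c,None,fx=2.6,fy=2.6,interpolation=cv2.INTER_CUBIC))
E
```

```text
[0.63794999 0.03009558 0.258881  ] [0.06897109 0.64603789 0.84377565] [ 0.052  0.022 -0.002  0.001  0.029  0.072]
```

View pics/s20c.png

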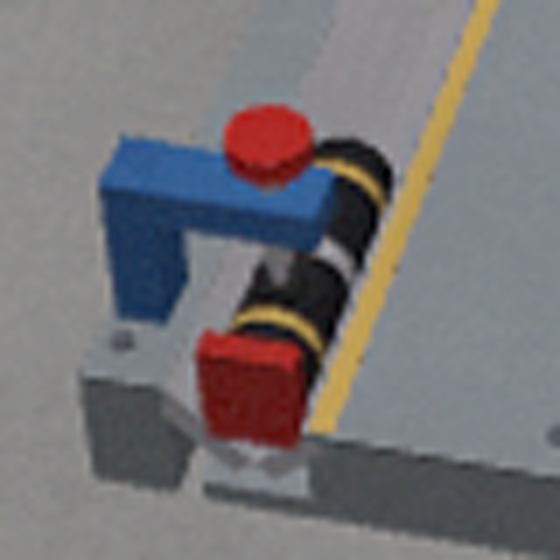

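View pics/w20.png

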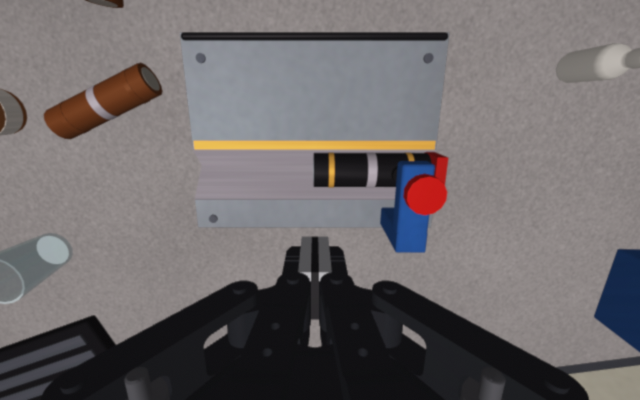

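```bash
python3 - <<'E'
from h import *
d=load("wrist");H=d["hand_eye"];K=np.linalg.inv(d["mtx"]);o=np.load('wp.npz');q=np.load('q.npy')
R=Ro.from_quat(o['r']).as_matrix();a=q[2];C=np.array([[np.cos(a),np.sin(a)],[-np.sin(a),np.cos(a)]])
for n,u,v in [("knob",425,195),("knob",432,190),("barrel top",350,168),("barrel top",335,170)]:
    z=np.median(d["depth"][v-1:v+2,u-1:u+2]);X=R@(H[:3,:3]@(K@[u,v,1]*z)+H[:3,3])+o['p'];print(n,X.round(4),(C@(X[:2]-q[:2])*1000).round(1))
for p in [(314,155),(314,186),(314,170)]:
    X=wray(d,o['p'],o['r'],p,.0563);print('rear',(C@(X[:2]-q[:2])*1000).round(1))
o=arm.get_obs();print(o["contact_force"],np.abs(o["joint_vel"]).max())
workorder.hand_in()
E
```

```text
knob [0.6537 0.1201 0.1606] [ 1.4 62. ]
knob [0.6502 0.126  0.1608] [-2.9 67.3]
barrel top [0.6399 0.0686 0.0752] [-3.7  8.9]
barrel top [0.6393 0.0521 0.0755] [-1.5 -7.5]
rear [-14.9 -30.5]
rear [ 21.8 -30.6]
rear [  2.6 -30.6]
[-0.65624666  0.37073162 -0.49926259] 0.03340985540647008
the job is handed in; nothing more can be done
```

I finished the job and handed it in. The hand-in gives no verdict, so these results rest on my own last checks.

**What I did**
- I rolled the barrel over the brass edge by pushing it with the open fingers, and it dropped into the vee by itself.
- I then slid it along the vee with shut fingers. The force in y was about 5–7 N while sliding and 12.9 N when it was pressed against the red stop.
- I pushed the clamp knob down about 10 mm until it met the barrel, stopped at about 12 N on the wrist reading, and lifted clear.

**Last checks**
- **Barrel in the vee:** its top is at z ≈ 75–76 mm (76.3 expected) and its axis is central to about 3 mm. My camera measurement is too coarse to confirm the 2 mm limit.
- **Against the stop:** its rear end is at cradle y ≈ -30.5 mm (-30 expected).
- **Clamp:** the knob top stayed down at z ≈ 161 mm after I let go, from 171 mm before. I could not measure the foot's remaining force directly.
- **Robot and bystanders:** the arm touches nothing, with only noise on the force reading. I never went near the bottle, jar or beaker.

**What disagreed**
- **Fingertip position:** the stated tip position (22 mm ahead of the TCP) did not match the cameras. They put the tips about 18 mm behind it when open and about 5 mm behind when shut, so I used the measured values.
- **Knob drag:** it read about 3.5 N where 5 N was stated, so the true force on the knob may be 1–1.5 N above my reading.

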